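# Brush out the lug casing, pack the claw tote and push it up onto the pick-up rack

### The job

Take the brush from its stand, brush out the lug casing where it stands in the clip fixture with two full strokes (the brush end down to its floor, then drawn up to its mouth, twice), and put the brush back upright in its stand. Then, with the tote still at the foot of the ramp, load it with every gold-plated claw on the bench and stand the casing upright in one of the two small front pockets; only then push the loaded tote up the ramp, without lifting it off, until its rear edge drops behind the lip and it lies flat on the deck with everything still in it. Leave the tension rod, the rubber foot and the walnut spacer where they are.

Things in the scene. Friction and masses are not known exactly. Their poses are not given: they have to be found in the camera images.
- ramp: Fixed metal ramp rack. x = uphill push direction (about world +y), z up; origin on the bench under the deck-side face of the lip, midway between the rails. Along x: bench lane -340 to -130 mm, open at its low end; straight ramp from 0 high at -130 to 32 mm at -10; lip top, 32 high, -10 to 0. Side rails 145 mm apart inside, 6 mm thick, tops 45 mm above the bench, x -340 to 188.
- deck (a point): Centre of the rack's level deck top, 20 mm above the bench, at ramp x = 90 mm; the deck runs from the lip face (x = 0, where it lies 12 mm below the lip) to an end stop 50 mm high at x = 180. With the tote fully home its origin is at ramp x = 80 to 100 mm, z = 20 mm.
- tote: Loose grey plastic tote, about 0.35 kg empty, outside 160 (x) x 140 (y) x 50 mm high, walls and floor 5 mm, no lid. Origin at the centre of its underside, z up, +x its front (uphill) end. Starts in the lane at the foot of the ramp. Big rear compartment from x = -75 to 20 mm, 130 mm wide. Pushing it loaded takes some 4 to 15 N on its rear wall.
- pockets (a point): Point on the tote's inner floor midway between its two front pockets (tote x = 49.5, y = 0, z = 5 mm). Each pocket is 51 x 63 mm inside, centred at tote y = +33.5 or -33.5 mm; dividers 4 mm thick at x = 22 mm and at y = 0, tops 45 mm above the tote's underside.
- clip: Fixed clip fixture: dark steel base 85 x 75 x 8 mm with four steel plates around a 43 mm square place (side plates reach 46 mm, end plates 38 mm above the bench). Origin on the bench under its centre, z up. The casing stands loose in it on the base and lifts straight out.
- casing: Loose chromed lug casing, 0.14 kg: a square box 40 x 40 mm, 85 mm tall, open at the top, walls 4 mm (bore 32 x 32 mm), floor 5 mm thick. Origin at the centre of its underside, z along the bore to the mouth. Starts upright in the clip with its underside 8 mm above the bench.
- stand: Fixed brush stand: 80 mm square base 8 mm thick with an upright black tube, outside 38 mm, bore 30 mm, rim 70 mm above the bench, inner floor 12 mm above the bench. Origin on the bench under its centre, z up. It and the clip trade sides from start to start.
- brush: Loose long tube brush, 60 g, 170 mm long, starts upright in the stand. Origin at the centre of the brush end's flat foot, z along the axis to the handle: bristle head (rigid) 22 mm diameter from 0 to 60 mm, steel stem 8 mm diameter from 60 to 110, round wooden handle 20 mm diameter from 110 to 170.
- claw1: Loose gold-plated bass drum claw, 70 g (there are two to four on the bench, all alike; an absent one reads None). Lies flat, origin at the centre of its underside, x along its length, z up: strap 62 x 22 x 7 mm, on it a boss 24 mm long, 22 mm wide, 24 mm high centred at x = -18 mm, and at x = +28 mm a hook lip 6 mm long, 18 mm high.
- claw2: Loose gold-plated bass drum claw, 70 g (there are two to four on the bench, all alike; an absent one reads None). Lies flat, origin at the centre of its underside, x along its length, z up: strap 62 x 22 x 7 mm, on it a boss 24 mm long, 22 mm wide, 24 mm high centred at x = -18 mm, and at x = +28 mm a hook lip 6 mm long, 18 mm high.
- claw3: Loose gold-plated bass drum claw, 70 g (there are two to four on the bench, all alike; an absent one reads None). Lies flat, origin at the centre of its underside, x along its length, z up: strap 62 x 22 x 7 mm, on it a boss 24 mm long, 22 mm wide, 24 mm high centred at x = -18 mm, and at x = +28 mm a hook lip 6 mm long, 18 mm high.
- claw4: Loose gold-plated bass drum claw, 70 g (there are two to four on the bench, all alike; an absent one reads None). Lies flat, origin at the centre of its underside, x along its length, z up: strap 62 x 22 x 7 mm, on it a boss 24 mm long, 22 mm wide, 24 mm high centred at x = -18 mm, and at x = +28 mm a hook lip 6 mm long, 18 mm high.
- tension_rod: Bystander: loose chrome T-handle tension rod, 130 mm long along x with a 60 mm cross bar at +x, 10 mm high, lying; origin on the bench under its middle.
- foot: Bystander: loose black rubber foot, round, 48 mm across, 28 mm high; origin at the centre of its underside.
- spacer: Bystander: loose walnut spacer block 60 x 35 x 25 mm; origin at the centre of its underside.
Things that resemble listed ones, but are neither listed nor needed, are in the scene too. What is shaped like the claw3 but blue is not meant.

How it is judged (in metres and radians):
On the way, in this order (a step that is already met when the one before it is completed fails the run):
1. brush down to the floor of the casing, which stands in the clip (x of brush in the frame of casing between -0.016 and 0.016 m and y of brush in the frame of casing between -0.016 and 0.016 m and z of brush in the frame of casing between -0.002 and 0.022 m and horizontal distance between casing and clip below 0.01 m and z of casing in the frame of clip below 0.025 m), for 0.05 s.
2. brush drawn up to the casing's mouth (x of brush in the frame of casing between -0.016 and 0.016 m and y of brush in the frame of casing between -0.016 and 0.016 m and z of brush in the frame of casing between 0.055 and 0.15 m and horizontal distance between casing and clip below 0.01 m and z of casing in the frame of clip below 0.025 m), for 0.05 s.
3. brush down to the casing's floor a second time (all of step 1), for 0.05 s.
4. brush drawn up to the mouth a second time (all of step 2), for 0.05 s.
5. brush back upright in its stand, released (horizontal distance between brush and stand below 0.016 m and z of brush in the frame of stand below 0.03 m and angle between brush's own z axis and vertical below 0.3 rad and contact force between the fingers and brush below 0.1 N), for 0.2 s.
6. every claw in the tote and the casing upright in a front pocket, released, the tote still at the foot of the ramp (x of claw1 in the frame of tote between -0.08 and 0.08 m and y of claw1 in the frame of tote between -0.07 and 0.07 m and z of claw1 in the frame of tote between -0.005 and 0.055 m and x of claw2 in the frame of tote between -0.08 and 0.08 m and y of claw2 in the frame of tote between -0.07 and 0.07 m and z of claw2 in the frame of tote between -0.005 and 0.055 m and x of claw3 in the frame of tote between -0.08 and 0.08 m and y of claw3 in the frame of tote between -0.07 and 0.07 m and z of claw3 in the frame of tote between -0.005 and 0.055 m and x of claw4 in the frame of tote between -0.08 and 0.08 m and y of claw4 in the frame of tote between -0.07 and 0.07 m and z of claw4 in the frame of tote between -0.005 and 0.055 m and x of casing in the frame of tote between 0.03 and 0.075 m and y of casing in the frame of tote between -0.065 and 0.065 m and z of casing in the frame of tote between 0 and 0.015 m and angle between the z axis of casing and the z axis of tote, either way round below 0.25 rad and angle between casing's own z axis and vertical below 0.8 rad and x of tote in the frame of ramp below -0.14 m and height (world z) of tote below 0.012 m and contact force between the fingers and casing below 0.1 N), for 0.2 s.
7. tote, flat on the slope, being pushed up the ramp (angle between tote's own z axis and vertical above 0.08 rad and x of tote in the frame of ramp between -0.15 and 0.06 m), for 0.1 s.
At the end, for the whole second after the job is handed in: The tote lies flat (0.04 rad) and at rest on the deck, rear edge behind the lip (origin 77 to 104 mm past the lip face); every claw present is in it; the casing stands in a front pocket within 0.25 rad of square to the tote; the brush is in its stand, within 0.3 rad of upright (x of tote in the frame of ramp between 0.077 and 0.104 m and y of tote in the frame of ramp between -0.01 and 0.01 m and z of tote in the frame of ramp between 0.015 and 0.0245 m and angle between tote's own z axis and vertical below 0.04 rad and linear speed of tote below 0.02 m/s and x of claw1 in the frame of tote between -0.08 and 0.08 m and y of claw1 in the frame of tote between -0.07 and 0.07 m and z of claw1 in the frame of tote between -0.005 and 0.055 m and x of claw2 in the frame of tote between -0.08 and 0.08 m and y of claw2 in the frame of tote between -0.07 and 0.07 m and z of claw2 in the frame of tote between -0.005 and 0.055 m and x of claw3 in the frame of tote between -0.08 and 0.08 m and y of claw3 in the frame of tote between -0.07 and 0.07 m and z of claw3 in the frame of tote between -0.005 and 0.055 m and x of claw4 in the frame of tote between -0.08 and 0.08 m and y of claw4 in the frame of tote between -0.07 and 0.07 m and z of claw4 in the frame of tote between -0.005 and 0.055 m and x of casing in the frame of tote between 0.03 and 0.075 m and y of casing in the frame of tote between -0.065 and 0.065 m and z of casing in the frame of tote between 0 and 0.015 m and angle between the z axis of casing and the z axis of tote, either way round below 0.25 rad and angle between casing's own z axis and vertical below 0.8 rad and horizontal distance between brush and stand below 0.016 m and z of brush in the frame of stand below 0.03 m and angle between brush's own z axis and vertical below 0.3 rad); the robot touches nothing.
It fails at once if the tote is lifted off (underside centre over 75 mm high) (height (world z) of tote above 0.075 m).
It fails at once if the tension rod, foot or spacer is shifted by more than 30 mm (distance of any of tension_rod, foot, spacer from where it was at the start of the episode above 0.03 m).
Of claw1, claw2, claw3, claw4 only 2 to 4 are there at a start; the rules pass over those that are not, and their reading is None.
At some moment in a run one of claw1, claw2, claw3, claw4 may be knocked a few centimetres aside while the robot is not near it.
It also fails if it takes over 208 s, if anything falls off the work surface, if the arm or the gripper's body presses on something with over 40 N, if the wrist force passes 120 N, or if a joint passes its speed limit or range.

### The arm

A 6-joint arm with a two-finger parallel gripper is mounted at the origin on the work surface. World frame = base frame: x ahead of the robot, y to its left, z up, the work surface at z = 0. Lengths are in mm, angles in rad, forces in N, time in s.
With the tool pointing down it reaches from about 350 to 975 mm from the base axis. Payload 7.1 kg.
Tool frame: the origin (TCP) lies at the very end of the fingers, on their centre line; the grasp point (between the pads) lies tcp_to_grasp behind it (tcp_to_grasp is the distance from the TCP to the grasp point, in mm); z points along the fingers, x is the direction in which the jaws open and shut, and the axes are right-handed (so a half turn about z gives the same grasp; the last joint's range is limited). The gripper opens to 88 mm and grips with 3 to 60 N. Pads are 20 mm wide; open, the fingers measure 115 mm over their backs; the gripper's body (75 mm by 178 mm) begins 61 mm behind the grasp point.
Start: joints at [1.215, 0.423, 1.63, -0, 1.089, -0.019], TCP at [206.511, 589.88, 222.675] pointing down, gripper open.
Joint ranges: [-3, 3], [-0.9, 2.11], [0.09, 2.58], [-1.31, 4.45], [0.11, 2.69], [-2.54, 2.54]. Speed limits (rad/s): [2.39, 2.39, 3.01, 3.14, 3.14, 3.14].

### API

Orientations are given as a rotation vector (axis times angle).
In Python, from workcell import get_obs, get_image, close_job, recognise, mark_of, tcp_to_grasp gives the robot as it stands. The module is installed in compiled form; this text tells all that it offers.
- The arm moves only by the tool move_arm, never from a script. Its argument "motion" is a list of rows, each a list of 7 numbers: the shift along the world's x, y, z in mm, then the turn, a rotation vector about the world's x, y, z in rad, then the finger opening in mm, from 0 to 87.8. A call has 1 to 5 rows; each row is the pose to reach, as a shift and turn from the pose commanded when the call began; what a row does not reach only later rows make up. A row lasts 1/12 s, in which the tool goes at most 41.7 mm and 7.16 degrees, less where a joint would pass 70% of its speed; a pose out of reach is approached as far as the arm can. A call with a gripper value outside its range is refused whole. The fingers move at their own pace and stop on an object; the grip force is fixed at half the most. Time passes only in rows, so rows that repeat a pose let the fingers close. It gives the time, the measured TCP pose, the force and the opening at its end, in the units of the state.
- get_obs(): the state, without advancing time (a new reading comes with each control period).
- get_image(name): name is "side" or "top"; returns a dict with "color" (420x560x3 uint8, red, green, blue), "mtx" (3x3 intrinsics, pixels), "camera_from_world" (4x4, takes a point from world to camera coordinates). Camera axes: x right, y up, looking along -z (the intrinsics and any distortion apply to the point x, -y, -z); pixel columns grow to the right and rows downward; lengths in mm; the calibration is good to about 2 mm. A picture is of the moment at which its call begins. There is no depth.
- close_job(): hands the job in, once; it reports no verdict.
Trained networks look in a picture, given as the dict that the camera call returned (one of the last four; its "shot" number tells which), for a name from the list of things; names that differ only in an ending like _2 or _b are one class to them, and where a whole thing is asked for, a point or a joint stands for the part that bears it (a point fixed in the world has none). Each returns a list of dicts, best first, with "p" (0 to 1); they miss things now and then, are a little off and sometimes report something else, mostly with a low value. They report only what shows in the picture. A call takes as long as a camera call. They do not tell look-alikes from the thing itself.
- recognise(picture, label): "bbox" ([centre column, centre row, width, height] in pixels, round what is visible of it).
- mark_of(picture, label): "location" ([row, column] in pixels: a listed point, or the origin of a listed thing).
The state is a dict: "t": time; "qpos": joint angles; "qvel": joint speeds; "joint_torque": joint torques, N m; "ee_pos": TCP position; "orientation": TCP orientation; "ft_force": force on the tool from outside, world axes, zero at the start; "moment": the same for the moment, N m; "width": finger opening in mm.
Only numpy, scipy, OpenCV 4.12 (cv2) and the standard library are available. Lean on these libraries where they do the work, as an engineer would, in place of code of your own. Each camera call takes 0.05 s, during which the arm holds its last target. There are 200 camera calls.

## Working session

There is one attempt and no reset: what is moved stays moved. The work goes in short steps, Python scripts to look and compute and a tool call to move; the robot and the scene stay as the last step left them, time stands still between calls to the robot, and variables do not carry over. Pictures are saved under pics/ and viewed, about 12 in all and at most 16, crops included, and the job is handed in when it is done.

Besides the shell and the picture viewer there is one more tool, called after ">>>" as name(argument=value, ...), one argument or row to a line, values as JSON. move_arm: Moves the arm, as the interface text tells. Its arguments: {"type":"object","properties":{"motion":{"type":"array"}},"required":["motion"]}

```bash
mkdir -p pics
cat > h.py <<'E'
import numpy as np, cv2
from workcell import *
def ray(im,col,row):
    K=np.array(im["mtx"],float);T=np.array(im["camera_from_world"],float)
    d=np.linalg.inv(K)@np.array([col,row,1.0]); d=np.array([d[0],-d[1],-d[2]])
    R=T[:3,:3]; return -R.T@T[:3,3], R.T@d
def at(im,col,row,z):
    o,d=ray(im,col,row); s=(z-o[2])/d[2]; return (o+s*d)
def proj(im,p):
    T=np.array(im["camera_from_world"],float);c=T[:3,:3]@np.array(p,float)+T[:3,3]
    u=np.array(im["mtx"],float)@np.array([c[0],-c[1],-c[2]]);return u[:2]/u[2]
def tri(a,pa,b,pb):
    o1,d1=ray(a,*pa);o2,d2=ray(b,*pb)
    d1=d1/np.linalg.norm(d1);d2=d2/np.linalg.norm(d2)
    A=np.stack([d1,-d2],1);s=np.linalg.lstsq(A,o2-o1,rcond=None)[0]
    return (o1+s[0]*d1+o2+s[1]*d2)/2, np.linalg.norm(o1+s[0]*d1-o2-s[1]*d2)
def save(im,n,crop=None,k=1):
    c=im["color"][...,::-1]
    if crop: x0,y0,x1,y1=crop; c=c[y0:y1,x0:x1]
    c=cv2.resize(c,None,fx=k,fy=k,interpolation=cv2.INTER_CUBIC); cv2.imwrite("pics/"+n,c)
E
python3 - <<'E'
from h import *
np.set_printoptions(precision=1,suppress=True)
print(get_obs(),tcp_to_grasp)
t=get_image("top");s=get_image("side")
save(t,"t0.png",k=1.42);save(s,"s0.png",k=1.42)
Z=dict(ramp=0,deck=20,tote=0,pockets=5,clip=0,casing=8,stand=0,brush=12,claw1=0,tension_rod=0,foot=0,spacer=0)
for im,nm in((t,"top"),(s,"side")):
    T=np.array(im["camera_from_world"]);print(nm,-T[:3,:3].T@T[:3,3])
    for l,z in Z.items():
        for m in mark_of(im,l)[:5]:
            r,c=m["location"];print(nm,l,round(m["p"],2),"px",round(c),round(r),at(im,c,r,z)[:2])
E
```

```text
{'t': 0.0, 'qpos': array([ 1.2,  0.4,  1.6,  0. ,  1.1, -0. ]), 'qvel': array([ 0., -0., -0., -0.,  0.,  0.]), 'joint_torque': array([  0. , -54.5, -27.4,   0.1,   0. ,  -0. ]), 'ee_pos': array([206.3, 589.4, 221.9]), 'orientation': array([ 2.6,  1.8, -0. ]), 'ft_force': array([ 0. , -0. ,  0.3]), 'moment': array([ 0., -0.,  0.]), 'width': 87.53213558838445} 18.700000000000003
top [ 400.8  -16.4 1123.9]
top ramp 0.91 px 216 180 [677.8 164.6]
top ramp 0.72 px 411 250 [ 489.6 -355.3]
top deck 0.86 px 181 184 [662.9 255.8]
top deck 0.66 px 268 140 [785.2  25. ]
top tote 0.97 px 302 180 [678. -68.]
top pockets 0.59 px 282 180 [677.6 -14. ]
top clip 0.61 px 148 255 [473.7 338. ]
top casing 0.85 px 144 262 [456.2 344.2]
top stand 0.86 px 413 247 [ 499.4 -360. ]
top brush 0.7 px 411 250 [ 489.4 -352. ]
top claw1 0.74 px 267 290 [384.6  22.3]
top claw1 0.73 px 337 254 [ 479.4 -159.9]
top claw1 0.73 px 210 252 [483.5 175.5]
top claw1 0.68 px 252 258 [466.7  64.5]
top claw1 0.66 px 284 238 [520.  -21.1]
top tension_rod 0.54 px 451 223 [ 563.3 -465.4]
top foot 0.78 px 266 134 [808.   30.3]
top spacer 0.8 px 107 216 [576.9 454.6]
top spacer 0.52 px 214 184 [665.8 170.7]
side [ 77.9 978.9 700.7]
side ramp 0.58 px 222 246 [666.5 170.7]
side deck 0.68 px 206 253 [672.7 241.8]
side tote 0.69 px 260 207 [687.  -88.6]
side pockets 0.8 px 250 209 [703.9 -48.9]
side pockets 0.5 px 277 264 [485.3 170.9]
side clip 0.76 px 250 304 [470.8 340.1]
side casing 0.93 px 250 301 [471.1 339.3]
side brush 0.63 px 223 245 [659.2 176.9]
side claw1 0.49 px 299 247 [467.2  60.2]
side claw1 0.49 px 276 264 [487.8 170. ]
side claw1 0.43 px 297 227 [519.4 -33.8]
side foot 0.68 px 259 208 [687.8 -80.9]
side foot 0.58 px 214 215 [791.6  36.1]
side spacer 0.79 px 184 321 [575.  460.2]
```

View pics/t0.png

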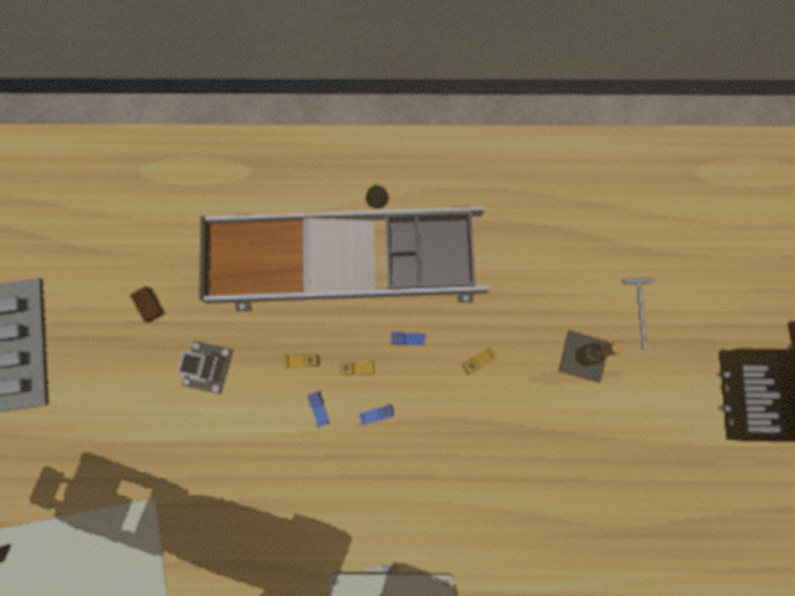

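View pics/s0.png

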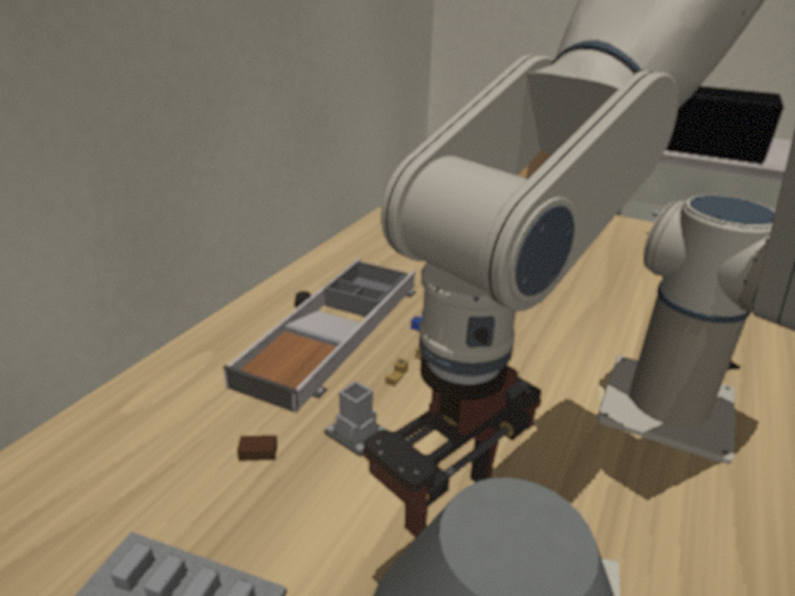

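The top view shows three gold claws at about (302,361), (357,369) and (479,361). Three blue look-alikes lie below them, the stand and brush are at about (585,352), and the clip and casing are at about (205,367). The side view of the stand is blocked by the arm, so I'll move towards the brush and look again from there.

>>> move_arm(
  motion=[
    [110,-110,100,0,0,0,87],
    [110,-110,100,0,0,0,87],
    [110,-110,100,0,0,0,87],
    [110,-110,100,0,0,0,87],
    [110,-110,100,0,0,0,87],
  ],
)

```text
t: 1.72
ee_pos: [319.3, 478.3, 325.9]
orientation: [-2.564, -1.815, -0.006]
ft_force: [0.4, 1.8, -0.3]
width: 87.0
```

>>> move_arm(
  motion=[
    [100,-170,0,0,0,0,87],
    [100,-170,0,0,0,0,87],
    [100,-170,0,0,0,0,87],
    [100,-170,0,0,0,0,87],
    [100,-170,0,0,0,0,87],
  ],
)

```text
t: 2.13
ee_pos: [417.5, 307.3, 322.9]
orientation: [2.563, 1.816, 0.001]
ft_force: [0.3, -0.1, -0.6]
width: 87.1
```

>>> move_arm(
  motion=[
    [60,-190,0,0,0,0,87],
    [60,-190,0,0,0,0,87],
    [60,-190,0,0,0,0,87],
    [60,-190,0,0,0,0,87],
    [60,-190,0,0,0,0,87],
  ],
)

```text
t: 2.55
ee_pos: [476.8, 117.2, 322.9]
orientation: [2.562, 1.816, 0.0]
ft_force: [1.1, -0.3, -0.0]
width: 87.3
```

Run:
```python
from h import *
np.set_printoptions(precision=1,suppress=True)
o=get_obs();print(o["ee_pos"],o["orientation"],o["qpos"])
t=get_image("top");s=get_image("side")
a=cv2.resize(t["color"][210:290,95:265],None,fx=4.7,fy=4.7,interpolation=2)[:370]
b=cv2.resize(t["color"][210:275,320:490],None,fx=4.7,fy=4.7,interpolation=2)[:300]
cv2.imwrite("pics/t1.png",cv2.resize(np.vstack([a,b]),None,fx=.9,fy=.9)[...,::-1])
save(s,"s1.png",k=1.42)
print("topz", t["mtx"])
```

```text
[476.8 117.2 322.9] [2.6 1.8 0. ] [ 0.2  0.1  1.8 -0.   1.2 -1. ]
topz [[425.1   0.  280.2]
 [  0.  425.1 211.9]
 [  0.    0.    1. ]]
```

View pics/t1.png

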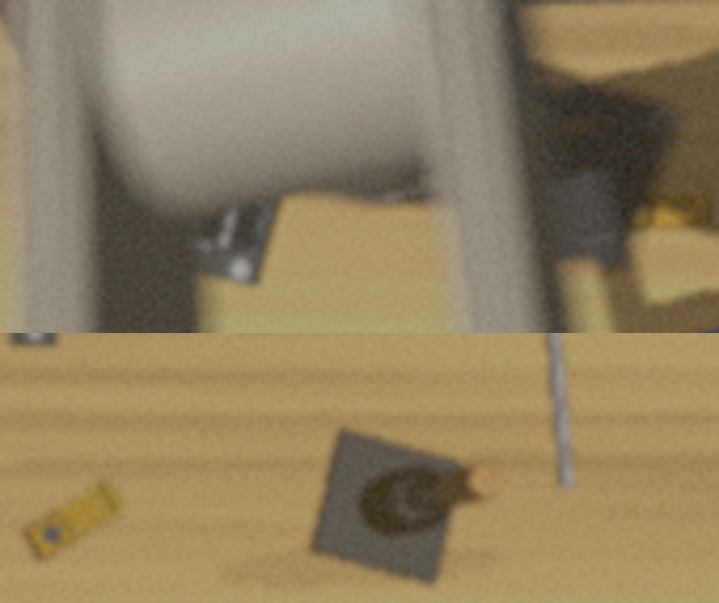

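View pics/s1.png

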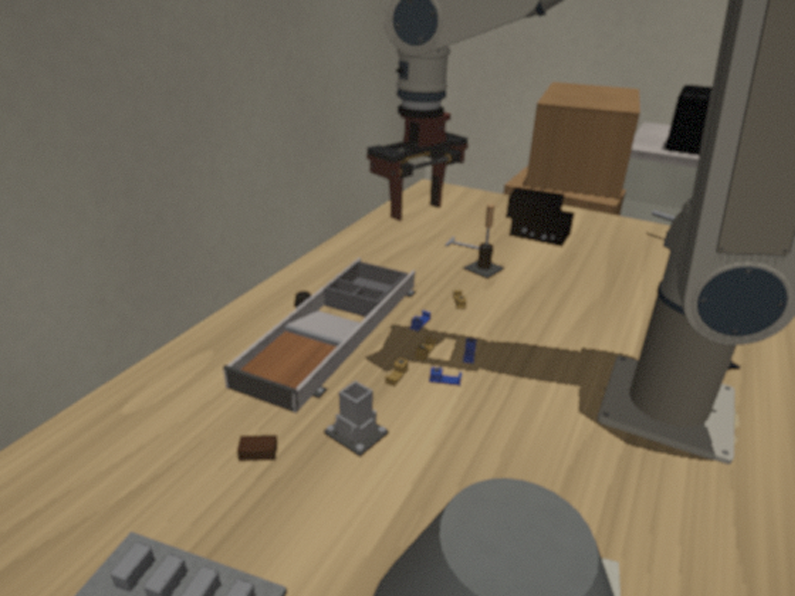

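The crop shows the stand base corners and the handle tip at crop (485,480). The side view shows the handle top at about (490,207) and the stand at about (485,268). It still shows exactly three gold claws.

Run:
```python
from h import *
np.set_printoptions(precision=1,suppress=True)
t=get_image("top");s=get_image("side")
f=lambda u,v:(320+u/4.23,210+(v-333)/4.23)
c=np.array([at(t,*f(u,v),8) for u,v in((343,430),(470,465),(435,583),(312,550))]);print("base",c[:,:2],c.mean(0))
h=f(485,480);print("handle z182",at(t,*h,182), tri(t,h,s,(490/1.42,207/1.42)))
print("rim",at(t,*f(405,500),70))
for l,z in (("stand",0),("brush",12),("casing",8),("clip",0),("claw1",0)):
  for im,n in((t,"t"),(s,"s")):
    for m in mark_of(im,l)[:4]:
        r,cc=m["location"];print(n,l,round(m["p"],2),round(cc),round(r),at(im,cc,r,z)[:2])
```

```text
base [[ 534.6 -328.9]
 [ 513.1 -406.8]
 [ 440.3 -381.4]
 [ 460.1 -306.7]] [ 487.  -355.9    8. ]
handle z182 [ 487.8 -353.3  182. ] (array([ 489.2, -355.3,  175.6]), np.float64(1.739097707937878))
rim [ 486.2 -346.    70. ]
t stand 0.61 412 250 [ 489.6 -358.5]
s stand 0.66 340 187 [ 498.6 -375.6]
t brush 0.58 412 247 [ 497.5 -354.5]
s brush 0.2 324 217 [ 459.6 -115.8]
t casing 0.37 177 184 [665.2 267.6]
s casing 0.64 220 244 [673.8 173.3]
s casing 0.63 247 301 [478.1 340. ]
t clip 0.57 148 255 [474.  338.3]
s clip 0.9 248 306 [470.9 348.8]
t claw1 0.7 267 292 [378.2  22.2]
t claw1 0.47 338 252 [ 483.1 -163.4]
t claw1 0.45 284 235 [528.  -20.3]
t claw1 0.39 253 258 [466.2  60.3]
s claw1 0.77 313 267 [392.3 130.7]
s claw1 0.66 324 214 [ 474.5 -154.3]
s claw1 0.59 299 246 [469.6  55.7]
s claw1 0.52 331 248 [382.2  16.8]
```

>>> move_arm(
  motion=[
    [4,-190,0,0,0,0,87],
    [4,-190,0,0,0,0,87],
    [4,-190,0,0,0,0,87],
    [4,-190,0,0,0,0,87],
    [4,-190,0,0,0,0,87],
  ],
)

```text
t: 3.67
ee_pos: [480.3, -73.1, 322.9]
orientation: [2.562, 1.816, -0.0]
ft_force: [0.4, -0.1, 0.4]
width: 87.4
```

>>> move_arm(
  motion=[
    [4,-190,0,0,0,0,87],
    [4,-190,0,0,0,0,87],
    [4,-190,0,0,0,0,87],
    [4,-190,0,0,0,0,87],
    [4,-190,0,0,0,0,87],
  ],
)

```text
t: 4.08
ee_pos: [484.3, -263.8, 322.7]
orientation: [2.563, 1.815, -0.001]
ft_force: [-0.5, 0.4, -0.7]
width: 86.9
```

>>> move_arm(
  motion=[
    [3,-92,-60,0,0,0,87],
    [3,-92,-60,0,0,0,87],
    [3,-92,-60,0,0,0,87],
    [3,-92,-60,0,0,0,87],
    [3,-92,-60,0,0,0,87],
  ],
)

```text
t: 4.5
ee_pos: [486.9, -352.5, 261.4]
orientation: [-2.562, -1.814, 0.001]
ft_force: [0.6, 0.6, 0.7]
width: 87.1
```

>>> move_arm(
  motion=[
    [0,0,-30,0,0,0,87],
    [0,0,-60,0,0,0,87],
    [0,0,-90,0,0,0,87],
    [0,0,-120,0,0,0,87],
    [0,0,-127,0,0,0,87],
  ],
)

```text
t: 4.92
ee_pos: [486.0, -349.3, 132.6]
orientation: [-2.557, -1.816, 0.002]
ft_force: [-1.7, 0.1, -0.7]
width: 86.7
```

Run:
```python
from h import *
o=get_obs();print(o["ee_pos"],o["qpos"],o["ft_force"])
t=get_image("top");s=get_image("side")
a=cv2.resize(t["color"][215:285,360:480],None,fx=5,fy=5,interpolation=2)
b=cv2.resize(s["color"][130:200,290:410],None,fx=4,fy=4,interpolation=2)
a=cv2.resize(a,(480,280)); cv2.imwrite("pics/g2.png",np.vstack([a,b])[...,::-1])
```

```text
[ 486.04512984 -349.31674349  132.60674348] [-6.43155870e-01  5.01140640e-01  1.74615586e+00  2.76624298e-04
  8.99745178e-01 -1.87873157e+00] [-1.7352003   0.08130417 -0.68907758]
```

View pics/g2.png

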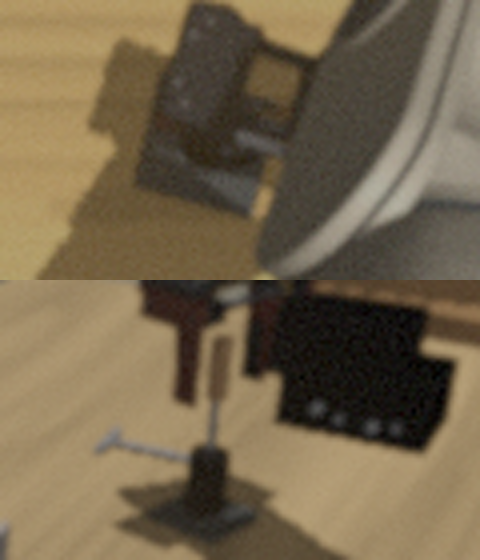

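The brush handle stands between the open fingers. I'll close on it.

>>> move_arm(
  motion=[
    [1,-2,0,0,0,0,87],
    [1,-2,0,0,0,0,10],
    [1,-2,0,0,0,0,10],
    [1,-2,0,0,0,0,10],
    [1,-2,0,0,0,0,10],
  ],
)

```text
t: 5.43
ee_pos: [488.9, -354.5, 136.8]
orientation: [2.561, 1.817, 0.001]
ft_force: [-0.2, 0.3, -0.3]
width: 63.4
```

>>> move_arm(
  motion=[
    [0,0,0,0,0,0,10],
    [0,0,0,0,0,0,10],
    [0,0,0,0,0,0,10],
    [0,0,0,0,0,0,10],
    [0,0,0,0,0,0,10],
  ],
)

```text
t: 5.85
ee_pos: [488.5, -354.1, 135.6]
orientation: [-2.562, -1.818, 0.0]
ft_force: [0.0, -0.1, -0.5]
width: 30.3
```

>>> move_arm(
  motion=[
    [0,0,25,0,0,0,10],
    [0,0,50,0,0,0,10],
    [0,0,75,0,0,0,10],
    [0,0,100,0,0,0,10],
    [0,0,110,0,0,0,10],
  ],
)

```text
t: 6.27
ee_pos: [489.7, -355.0, 249.0]
orientation: [2.559, 1.815, 0.002]
ft_force: [0.1, -1.3, -0.4]
width: 18.8
```

>>> move_arm(
  motion=[
    [0,0,0,0,0,0,10],
    [0,0,0,0,0,0,10],
    [0,0,0,0,0,0,10],
  ],
)

```text
t: 6.52
ee_pos: [487.7, -353.5, 243.9]
orientation: [-2.56, -1.816, 0.001]
ft_force: [-0.6, 0.4, -1.4]
width: 18.5
```

Run:
```python
from h import *
o=get_obs();print(o["ee_pos"],o["width"],o["qpos"],o["ft_force"])
t=get_image("top");s=get_image("side")
a=cv2.resize(t["color"][215:285,360:480],(480,280),interpolation=2)
b=cv2.resize(s["color"][90:190,290:410],None,fx=4,fy=4,interpolation=2)
cv2.imwrite("pics/g3.png",np.vstack([a,b])[...,::-1])
```

```text
[ 487.71529762 -353.51405917  243.91182641] 18.503394363300462 [-6.46948822e-01  3.68083284e-01  1.66149781e+00 -2.02893757e-05
  1.11463182e+00 -1.88091316e+00] [-0.63923711  0.4271012  -1.35346937]
```

View pics/g3.png

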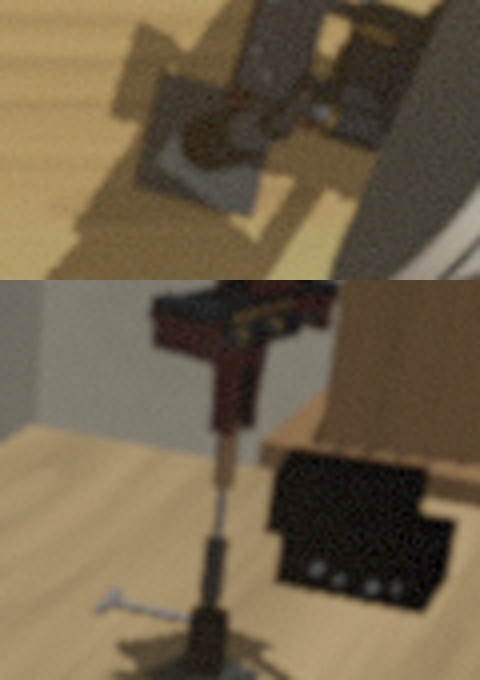

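The fingers were still closing when the lift began, so they hold only the very top of the handle. I'll lower the brush back, release it and grip lower down.

>>> move_arm(
  motion=[
    [0,0,-15,0,0,0,10],
    [0,0,-30,0,0,0,10],
    [0,0,-45,0,0,0,10],
    [0,0,-55,0,0,0,10],
    [0,0,-60,0,0,0,10],
  ],
)

```text
t: 7.03
ee_pos: [487.4, -353.3, 183.1]
orientation: [-2.559, -1.815, 0.002]
ft_force: [-0.9, -0.0, -0.7]
width: 18.7
```

Run:
```python
from h import *
o=get_obs();print(o["ee_pos"],o["width"],o["ft_force"])
s=get_image("side");save(s,"g4.png",(290,90,410,190),4)
```

```text
[ 487.44754884 -353.31519923  183.10490302] 18.73346657844835 [-0.87429725 -0.00987069 -0.65369741]
```

View pics/g4.png

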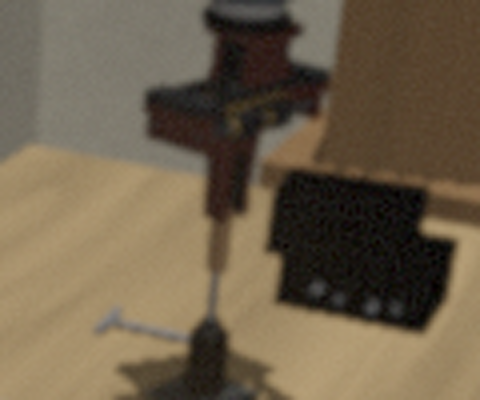

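The brush is back at its resting depth: the handle/stem joint is at about row 270 and the rim at about row 320. I'll open, go down and regrip, waiting for the fingers this time.

>>> move_arm(
  motion=[
    [0,0,0,0,0,0,45],
    [0,0,0,0,0,0,45],
    [0,0,0,0,0,0,45],
    [0,0,0,0,0,0,45],
    [0,0,0,0,0,0,45],
  ],
)

```text
t: 7.5
ee_pos: [488.8, -354.3, 186.4]
orientation: [2.561, 1.817, 0.001]
ft_force: [-0.9, 0.0, -0.4]
width: 44.4
```

>>> move_arm(
  motion=[
    [0,0,-12,0,0,0,45],
    [0,0,-24,0,0,0,45],
    [0,0,-36,0,0,0,45],
    [0,0,-48,0,0,0,45],
    [0,0,-48,0,0,0,10],
  ],
)

```text
t: 7.92
ee_pos: [486.8, -352.8, 134.1]
orientation: [-2.558, -1.815, 0.003]
ft_force: [0.1, -0.6, -0.4]
width: 41.1
```

>>> move_arm(
  motion=[
    [0,0,0,0,0,0,10],
    [0,0,0,0,0,0,10],
    [0,0,0,0,0,0,10],
    [0,0,0,0,0,0,10],
    [0,0,0,0,0,0,10],
  ],
)

```text
t: 8.33
ee_pos: [488.7, -354.3, 138.2]
orientation: [2.562, 1.817, 0.0]
ft_force: [0.1, -0.2, -1.0]
width: 19.7
```

>>> move_arm(
  motion=[
    [0,0,0,0,0,0,10],
    [0,0,0,0,0,0,10],
    [0,0,0,0,0,0,10],
    [0,0,0,0,0,0,10],
  ],
)

```text
t: 8.67
ee_pos: [488.7, -354.3, 138.1]
orientation: [2.562, 1.817, 0.0]
ft_force: [-0.1, 0.3, 3.3]
width: 19.1
```

>>> move_arm(
  motion=[
    [0,0,25,0,0,0,10],
    [0,0,50,0,0,0,10],
    [0,0,80,0,0,0,10],
    [0,0,115,0,0,0,10],
    [0,0,115,0,0,0,10],
  ],
)

```text
t: 9.08
ee_pos: [491.3, -356.2, 259.4]
orientation: [2.554, 1.812, 0.005]
ft_force: [1.7, -1.1, -0.3]
width: 20.1
```

Run:
```python
from h import *
o=get_obs();print(o["ee_pos"],o["width"],o["ft_force"])
s=get_image("side");t=get_image("top")
a=cv2.resize(t["color"][215:285,360:480],(480,280),interpolation=2)
b=cv2.resize(s["color"][100:180,290:410],None,fx=4,fy=4,interpolation=2)
cv2.imwrite("pics/g5.png",np.vstack([a,b])[...,::-1])
```

```text
[ 491.26756996 -356.18699857  259.44843124] 20.075477813880852 [ 1.70634487 -1.05175856 -0.32801223]
```

View pics/g5.png

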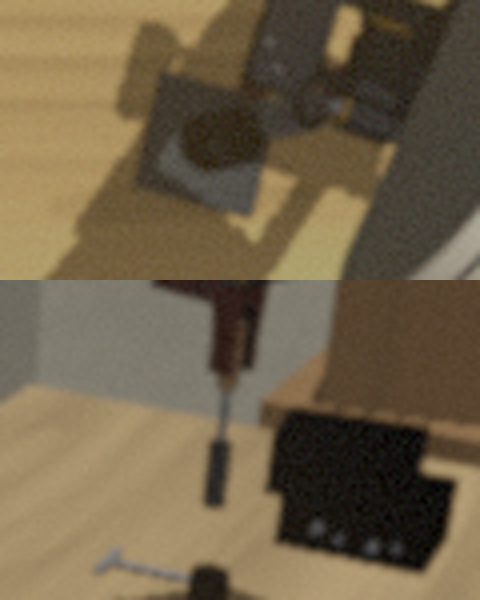

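The brush is held well: handle bottom at about (228,383) and foot at about (214,505) in the crop, clear of the tube. I'll check the tilt against a vertical line.

Run:
```python
from h import *
np.set_printoptions(precision=1,suppress=True)
o=get_obs();print(o["ee_pos"])
s=get_image("side");t=get_image("top")
f=lambda u,v:(290+u/4,100+(v-280)/4)
for z in(250,190,130,125,120): print(z,proj(s,(488,-354,z)))
print(f(228,383),f(225,440),f(214,505))
tf=lambda u,v:(360+u/4,215+v/4)
print("head top view approx", at(t,*tf(222,137),140))
# casing mouth/clip from side
for l,z in(("casing",8),("clip",0)):
  for im in(s,t):
    for m in mark_of(im,l)[:2]:
      r,c=m["location"];print(l,m["p"],c,r,at(im,c,r,z)[:2])
save(t,"c6t.png",(100,215,240,285),5.7)
b=cv2.resize(s["color"][255:325,215:285],None,fx=5.7,fy=5.7,interpolation=2)
a=cv2.resize(t["color"][225:295,110:180],None,fx=5.7,fy=5.7,interpolation=2)
cv2.imwrite("pics/c6.png",np.hstack([a,b])[...,::-1])
```

```text
[ 489.1 -354.5  254.1]
250 [347.8 125.8]
190 [345.9 142.1]
130 [344.2 157.8]
125 [344.  159.1]
120 [343.9 160.4]
(347.0, 125.75) (346.25, 140.0) (343.5, 156.25)
head top view approx [ 481.  -323.6  140. ]
casing 0.68 253.4 212.8 [679.1 -31. ]
casing 0.93 147.8 260.5 [458.9 335.7]
clip 0.75 250.1 304.7 [468.6 341.3]
clip 0.67 276.9 262.9 [488.8 162.3]
clip 0.6 145.9 256.8 [469.  343.8]
```

View pics/c6.png

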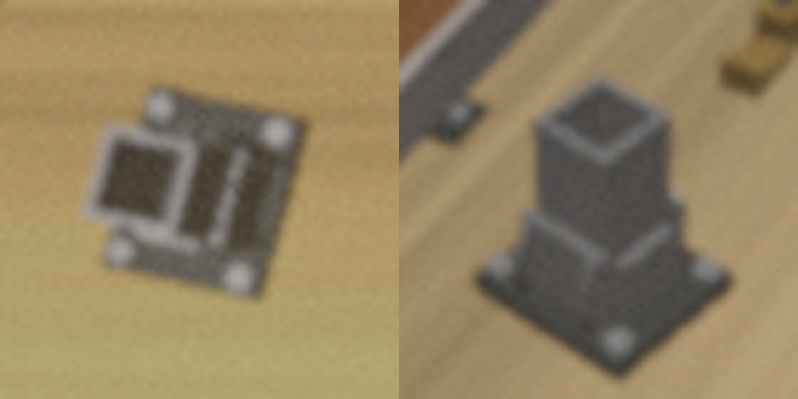

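The crop shows the casing mouth (left, top camera) centred at about (143,181) and (right, side camera) at about (603,121). The clip bolts surround it.

Run:
```python
from h import *
np.set_printoptions(precision=1,suppress=True)
s=get_image("side");t=get_image("top")
ft=lambda u,v:(110+u/5.7,225+v/5.7); fs=lambda u,v:(215+(u-399)/5.7,255+v/5.7)
print("mouth top",at(t,*ft(143,181),93)," side",at(s,*fs(603,121),93), tri(t,ft(143,181),s,fs(603,121)))
print("bolts",at(t,*ft(199.5,190.8),10))
c=np.array([at(t,*ft(*p),93)[:2] for p in((112,130),(195,148),(175,232),(90,213))])
d=c[0]-c[1];d2=c[1]-c[2];print(c,np.degrees(np.arctan2(d[1],d[0])),np.degrees(np.arctan2(d2[1],d2[0])))
c=np.array([at(t,*ft(*p),10)[:2] for p in((160,105),(279,132),(239,276),(120,250))])
d=c[0]-c[1];d2=c[1]-c[2];print(c,np.degrees(np.arctan2(d[1],d[0])),np.degrees(np.arctan2(d2[1],d2[0])))
o=get_obs();print(o["ee_pos"],o["t"])
```

```text
mouth top [463.3 340.2  93. ]  side [463.6 344.8  93. ] (array([464.4, 341.6,  90.2]), np.float64(1.9828561426589617))
bolts [464.  342.7  10. ]
[[484.9 354.8]
 [477.4 318.9]
 [441.9 325.3]
 [449.7 361.9]] 78.2236157007602 -10.192677798889756
[[503.3 363.3]
 [491.1 307.6]
 [425.4 322.4]
 [436.9 377.5]] 77.65693947812326 -12.677533494520944
[ 488.2 -353.9  251.7] 9.5833
```

>>> move_arm(
  motion=[
    [-6,40,10,0,0,0,10],
    [-6,80,10,0,0,0,10],
    [-6,120,10,0,0,0,10],
    [-6,155,10,0,0,0,10],
    [-6,180,10,0,0,0,10],
  ],
)

```text
t: 10.0
ee_pos: [481.8, -171.5, 262.4]
orientation: [-2.561, -1.818, 0.0]
ft_force: [-0.2, 0.2, -0.6]
width: 19.6
```

>>> move_arm(
  motion=[
    [-6,40,0,0,0,0,10],
    [-6,80,0,0,0,0,10],
    [-6,120,0,0,0,0,10],
    [-6,155,0,0,0,0,10],
    [-6,180,0,0,0,0,10],
  ],
)

```text
t: 10.42
ee_pos: [476.0, 8.5, 262.6]
orientation: [-2.561, -1.819, -0.0]
ft_force: [1.1, 0.0, -0.5]
width: 19.4
```

>>> move_arm(
  motion=[
    [-6,40,0,0,0,0,10],
    [-6,80,0,0,0,0,10],
    [-6,120,0,0,0,0,10],
    [-6,155,0,0,0,0,10],
    [-6,180,0,0,0,0,10],
  ],
)

```text
t: 10.83
ee_pos: [470.1, 188.7, 262.6]
orientation: [-2.561, -1.819, -0.0]
ft_force: [0.1, -0.6, -0.7]
width: 19.4
```

>>> move_arm(
  motion=[
    [-6,40,0,0,0,0,10],
    [-6,80,0,0,0,0,10],
    [-6,120,0,0,0,0,10],
    [-6,145,0,0,0,0,10],
    [-6,156,0,0,0,0,10],
  ],
)

```text
t: 11.25
ee_pos: [464.2, 345.2, 262.3]
orientation: [-2.559, -1.821, -0.001]
ft_force: [-0.1, -0.3, 0.0]
width: 19.6
```

>>> move_arm(
  motion=[
    [0,0,0,0,0,0,10],
    [0,0,0,0,0,0,10],
    [0,0,0,0,0,0,10],
  ],
)

```text
t: 11.5
ee_pos: [464.4, 340.4, 262.3]
orientation: [2.563, 1.816, -0.002]
ft_force: [-0.5, -0.1, -0.0]
width: 19.7
```

Run:
```python
from h import *
o=get_obs();print(o["ee_pos"],o["width"],o["ft_force"])
s=get_image("side");t=get_image("top")
b=cv2.resize(s["color"][225:315,205:295],None,fx=5.5,fy=5.5,interpolation=2)
a=cv2.resize(t["color"][225:315,110:160],None,fx=5.5,fy=5.5,interpolation=2)
cv2.imwrite("pics/c7.png",np.hstack([a,b])[...,::-1])
print(proj(s,(464,342,93)),proj(s,(464,342,135)),proj(t,(464,342,93)))
```

```text
[464.35666953 340.41052743 262.32225059] 19.679007581397705 [-0.50443985 -0.06490335 -0.03656891]
[251.25351564 275.50566519] [251.09457782 260.96304131] [134.37737503 256.45537048]
```

View pics/c7.png

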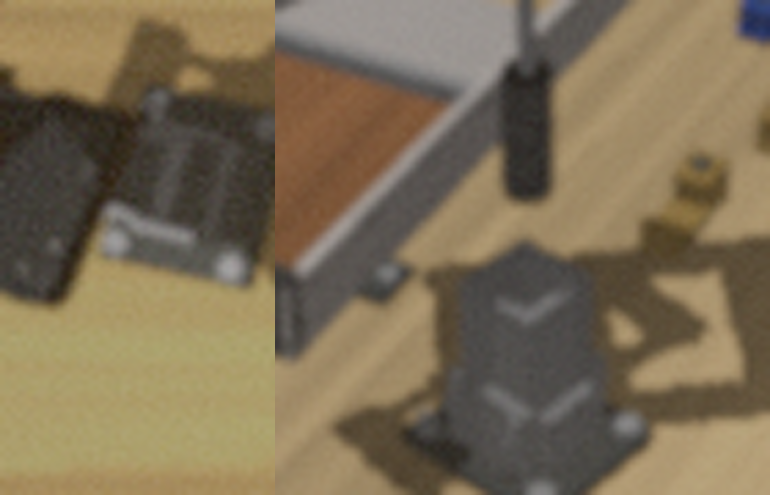

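The brush hangs straight over the mouth: foot at about (527,187), mouth centre at about (526,283). I'll go down for stroke one.

>>> move_arm(
  motion=[
    [0,1,-15,0,0,0,10],
    [0,1,-30,0,0,0,10],
    [0,1,-45,0,0,0,10],
    [0,1,-55,0,0,0,10],
    [0,1,-65,0,0,0,10],
  ],
)

```text
t: 12.02
ee_pos: [464.7, 341.9, 197.2]
orientation: [2.563, 1.816, -0.0]
ft_force: [-0.2, 0.3, -0.7]
width: 19.4
```

>>> move_arm(
  motion=[
    [0,0,-12,0,0,0,10],
    [0,0,-24,0,0,0,10],
    [0,0,-36,0,0,0,10],
    [0,0,-46,0,0,0,10],
    [0,0,-54,0,0,0,10],
  ],
)

```text
t: 12.43
ee_pos: [464.2, 342.7, 142.3]
orientation: [2.562, 1.818, -0.002]
ft_force: [0.0, 0.6, -1.4]
width: 19.6
```

>>> move_arm(
  motion=[
    [0,0,0,0,0,0,10],
    [0,0,0,0,0,0,10],
  ],
)

```text
t: 12.6
ee_pos: [464.3, 342.8, 143.2]
orientation: [2.562, 1.818, -0.001]
ft_force: [-0.6, 0.3, -0.2]
width: 19.8
```

Run:
```python
from h import *
o=get_obs();print(o["ee_pos"],o["width"],o["ft_force"],o["moment"])
s=get_image("side");save(s,"c8.png",(205,215,295,305),5.5)
```

```text
[464.34824723 342.82717262 143.18687694] 19.779216242228966 [-0.59383893  0.31344776 -0.20191706] [ 0.01165681  0.0153895  -0.02923678]
```

View pics/c8.png

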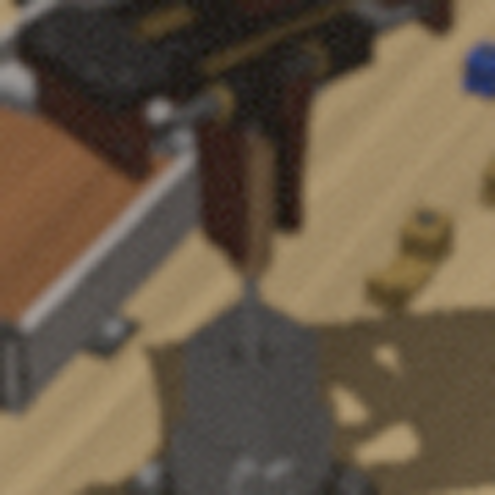

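Inside with no force. I'll touch a little lower, then do the strokes.

>>> move_arm(
  motion=[
    [0,0,-3,0,0,0,10],
    [0,0,-5,0,0,0,10],
    [0,0,-5,0,0,0,10],
    [0,0,-5,0,0,0,10],
    [0,0,-5,0,0,0,10],
  ],
)

```text
t: 13.07
ee_pos: [464.9, 343.2, 139.1]
orientation: [-2.562, -1.818, -0.002]
ft_force: [0.2, 0.4, 2.6]
width: 19.8
```

>>> move_arm(
  motion=[
    [0,0,25,0,0,0,10],
    [0,0,50,0,0,0,10],
    [0,0,78,0,0,0,10],
    [0,0,78,0,0,0,10],
    [0,0,78,0,0,0,10],
  ],
)

```text
t: 13.48
ee_pos: [465.2, 343.4, 218.2]
orientation: [2.562, 1.818, 0.005]
ft_force: [0.0, -1.2, -0.8]
width: 19.2
```

>>> move_arm(
  motion=[
    [0,0,0,0,0,0,10],
    [0,0,-20,0,0,0,10],
    [0,0,-40,0,0,0,10],
    [0,0,-60,0,0,0,10],
    [0,0,-78,0,0,0,10],
  ],
)

```text
t: 13.9
ee_pos: [463.4, 342.1, 136.2]
orientation: [-2.562, -1.818, 0.004]
ft_force: [-2.1, -1.4, 45.2]
width: 19.7
```

>>> move_arm(
  motion=[
    [0,0,0,0,0,0,10],
    [0,0,0,0,0,0,10],
    [0,0,0,0,0,0,10],
  ],
)

```text
t: 14.15
ee_pos: [463.7, 342.3, 137.3]
orientation: [-2.562, -1.818, 0.004]
ft_force: [0.6, -0.2, -1.2]
width: 19.6
```

>>> move_arm(
  motion=[
    [0,0,25,0,0,0,10],
    [0,0,50,0,0,0,10],
    [0,0,78,0,0,0,10],
    [0,0,78,0,0,0,10],
    [0,0,78,0,0,0,10],
  ],
)

```text
t: 14.57
ee_pos: [465.2, 343.3, 218.1]
orientation: [2.562, 1.818, 0.005]
ft_force: [-0.4, -0.1, -0.9]
width: 20.0
```

>>> move_arm(
  motion=[
    [0,0,0,0,0,0,10],
    [0,0,20,0,0,0,10],
    [0,0,46,0,0,0,10],
    [0,0,46,0,0,0,10],
    [0,0,46,0,0,0,10],
  ],
)

```text
t: 14.98
ee_pos: [464.5, 342.9, 262.3]
orientation: [2.562, 1.818, 0.0]
ft_force: [0.4, 0.1, -0.5]
width: 19.4
```

Run:
```python
from h import *
o=get_obs();print(o["ee_pos"],o["width"],o["ft_force"],o["moment"])
s=get_image("side");save(s,"c9.png",(205,215,295,315),5.5)
```

```text
[464.51971315 342.88211904 262.25401805] 19.432300215057673 [ 0.39001856  0.12335126 -0.50860023] [ 0.06343124 -0.06588238 -0.02129439]
```

View pics/c9.png

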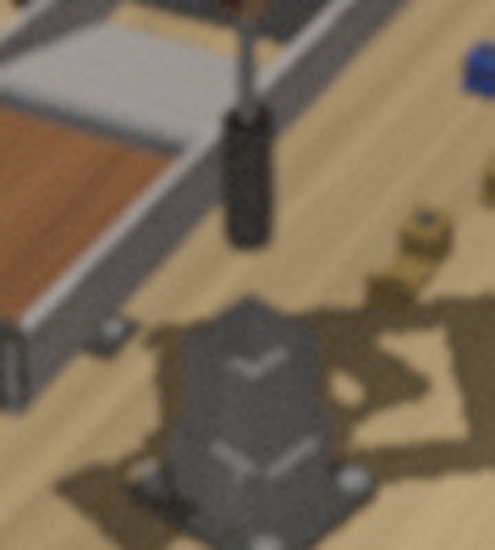

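Both strokes touched the floor and the casing is still seated. I'll take the brush back to the stand.

>>> move_arm(
  motion=[
    [6,-40,0,0,0,0,10],
    [6,-80,0,0,0,0,10],
    [6,-120,0,0,0,0,10],
    [6,-155,0,0,0,0,10],
    [6,-180,0,0,0,0,10],
  ],
)

```text
t: 15.45
ee_pos: [468.7, 160.0, 260.4]
orientation: [-2.562, -1.816, 0.007]
ft_force: [0.4, 0.8, -1.2]
width: 20.2
```

>>> move_arm(
  motion=[
    [6,-40,0,0,0,0,10],
    [6,-80,0,0,0,0,10],
    [6,-120,0,0,0,0,10],
    [6,-155,0,0,0,0,10],
    [6,-180,0,0,0,0,10],
  ],
)

```text
t: 15.87
ee_pos: [474.8, -19.7, 260.7]
orientation: [-2.562, -1.815, 0.005]
ft_force: [1.5, -0.1, 0.2]
width: 20.0
```

>>> move_arm(
  motion=[
    [6,-40,0,0,0,0,10],
    [6,-80,0,0,0,0,10],
    [6,-120,0,0,0,0,10],
    [6,-155,0,0,0,0,10],
    [6,-180,0,0,0,0,10],
  ],
)

```text
t: 16.28
ee_pos: [481.1, -199.5, 260.5]
orientation: [-2.562, -1.814, 0.003]
ft_force: [0.3, 0.7, -0.6]
width: 20.0
```

>>> move_arm(
  motion=[
    [6,-40,0,0,0,0,10],
    [6,-80,0,0,0,0,10],
    [6,-120,0,0,0,0,10],
    [6,-145,0,0,0,0,10],
    [6,-157,0,0,0,0,10],
  ],
)

```text
t: 16.7
ee_pos: [487.2, -356.7, 260.1]
orientation: [-2.562, -1.813, 0.002]
ft_force: [-0.6, -0.3, -0.5]
width: 19.2
```

>>> move_arm(
  motion=[
    [0,0,0,0,0,0,10],
    [0,0,0,0,0,0,10],
    [0,0,0,0,0,0,10],
    [0,0,0,0,0,0,10],
  ],
)

```text
t: 17.03
ee_pos: [488.5, -352.3, 262.4]
orientation: [-2.56, -1.819, 0.0]
ft_force: [-0.5, 0.4, -1.0]
width: 20.0
```

Run:
```python
from h import *
o=get_obs();print(o["ee_pos"],o["width"],o["ft_force"],o["moment"])
s=get_image("side");t=get_image("top")
a=cv2.resize(t["color"][215:285,360:480],(480,280),interpolation=2)
b=cv2.resize(s["color"][100:180,290:410],None,fx=4,fy=4,interpolation=2)
cv2.imwrite("pics/c10.png",np.vstack([a,b])[...,::-1])
```

```text
[ 488.52304517 -352.33247557  262.37323438] 19.95557052582676 [-0.51768894  0.42065976 -1.04465934] [ 0.00903684 -0.03191834  0.01668885]
```

View pics/c10.png

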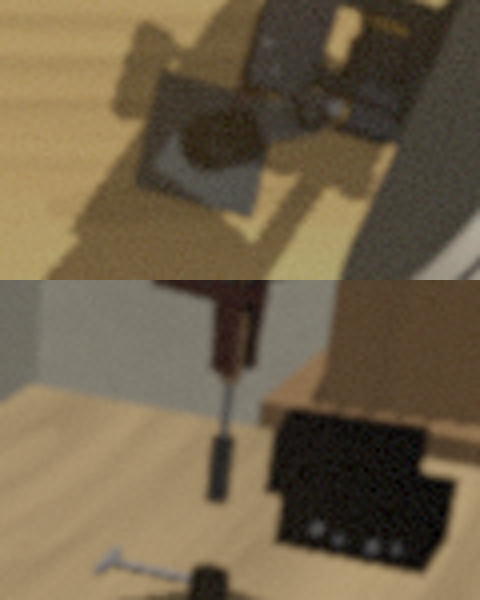

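Held and over the stand. I'll lower it with a 2 mm y correction.

>>> move_arm(
  motion=[
    [0,-2,-12,0,0,0,10],
    [0,-2,-24,0,0,0,10],
    [0,-2,-36,0,0,0,10],
    [0,-2,-48,0,0,0,10],
    [0,-2,-60,0,0,0,10],
  ],
)

```text
t: 17.55
ee_pos: [488.1, -355.7, 200.7]
orientation: [-2.561, -1.817, 0.001]
ft_force: [-0.9, -0.1, -0.2]
width: 19.8
```

>>> move_arm(
  motion=[
    [0,0,-8,0,0,0,10],
    [0,0,-16,0,0,0,10],
    [0,0,-24,0,0,0,10],
    [0,0,-32,0,0,0,10],
    [0,0,-40,0,0,0,10],
  ],
)

```text
t: 17.97
ee_pos: [488.7, -356.3, 162.1]
orientation: [2.562, 1.817, 0.0]
ft_force: [-0.0, 0.5, -0.1]
width: 19.5
```

>>> move_arm(
  motion=[
    [0,0,-6,0,0,0,10],
    [0,0,-12,0,0,0,10],
    [0,0,-18,0,0,0,10],
    [0,0,-22,0,0,0,10],
    [0,0,-22,0,0,0,10],
  ],
)

```text
t: 18.38
ee_pos: [488.1, -355.8, 139.8]
orientation: [-2.561, -1.817, 0.001]
ft_force: [0.1, 0.2, -1.0]
width: 19.1
```

Run:
```python
from h import *
o=get_obs();print(o["ee_pos"],o["width"],o["ft_force"],o["moment"])
```

```text
[ 488.10735905 -355.84415092  139.75709729] 19.071099538180622 [ 0.08293965  0.23167758 -0.96169132] [-0.02097256  0.04032762  0.01511578]
```

>>> move_arm(
  motion=[
    [0,0,0,0,0,0,50],
    [0,0,0,0,0,0,50],
    [0,0,0,0,0,0,50],
    [0,0,0,0,0,0,50],
    [0,0,0,0,0,0,50],
  ],
)

```text
t: 18.8
ee_pos: [488.7, -356.2, 141.0]
orientation: [2.562, 1.817, 0.0]
ft_force: [0.6, 0.5, 0.3]
width: 48.7
```

>>> move_arm(
  motion=[
    [0,0,30,0,0,0,50],
    [0,0,60,0,0,0,50],
    [0,0,95,0,0,0,50],
    [0,0,130,0,0,0,50],
    [0,0,130,0,0,0,50],
  ],
)

```text
t: 19.22
ee_pos: [491.5, -358.4, 278.4]
orientation: [2.553, 1.811, 0.006]
ft_force: [1.7, -1.9, 1.1]
width: 50.2
```

Run:
```python
from h import *
np.set_printoptions(precision=1,suppress=True)
o=get_obs();print(o["ee_pos"],o["width"],o["ft_force"])
s=get_image("side");t=get_image("top")
a=cv2.resize(t["color"][225:285,195:355],None,fx=4.9,fy=4.9,interpolation=2)
b=cv2.resize(s["color"][120:195,290:410],None,fx=3.9,fy=3.9,interpolation=2)
c=np.zeros((b.shape[0],a.shape[1],3),np.uint8);c[:,:b.shape[1]]=b
cv2.imwrite("pics/c11.png",np.vstack([a,c])[...,::-1])
# gold segmentation
for im,n in((t,"t"),(s,"s")):
    hsv=cv2.cvtColor(im["color"],cv2.COLOR_RGB2HSV)
    m=((hsv[...,0]>17)&(hsv[...,0]<30)&(hsv[...,1]>150)).astype(np.uint8)
    m=cv2.morphologyEx(m,cv2.MORPH_OPEN,np.ones((2,2),np.uint8))
    k,l,st,ce=cv2.connectedComponentsWithStats(m)
    for i in range(1,k):
        if st[i,4]>20:
            ys,xs=np.where(l==i);P=np.array([at(im,x,y,8)[:2] for x,y in zip(xs,ys)])
            w,V=np.linalg.eigh(np.cov(P.T));v=V[:,1]
            print(n,st[i],ce[i],"world",P.mean(0),"ext",2*np.sqrt(3*w[::-1]),"yaw",np.degrees(np.arctan2(v[1],v[0])))
```

```text
[ 491.5 -358.4  278.4] 50.207333450175966 [ 1.7 -1.9  1.1]
t [335 247  14  13  97] [341.5 252.7] world [ 481.7 -171. ] ext [38.3 17.6] yaw 124.22047020898303
t [202 252  15   7  91] [209.3 254.9] world [474.3 175.1] ext [35.8 17.5] yaw 89.85983031476027
t [247 257  17   7  98] [255.5 260.3] world [460.7  54. ] ext [40.6 17.3] yaw 93.75077356388883
```

View pics/c11.png

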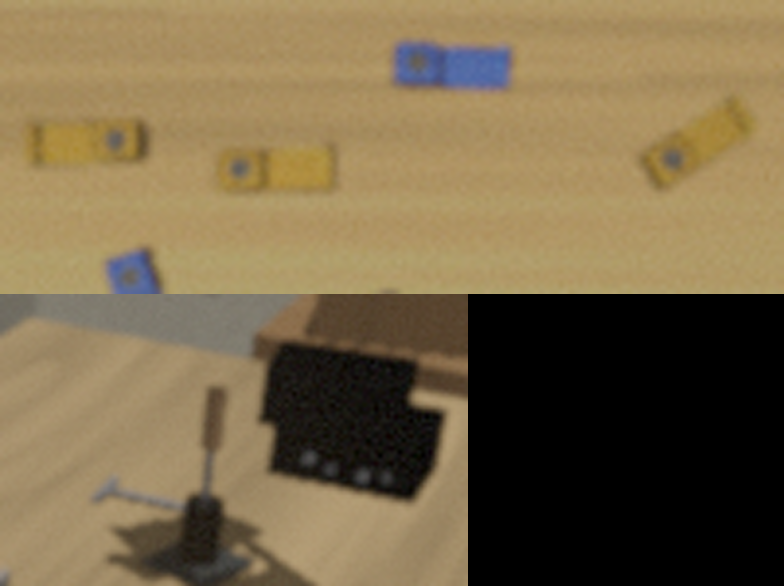

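The brush is upright in its stand. The claws lie with their boss dots at crop (117,140), (240,168) and (674,158), and hook ends at (28,142), (334,168) and (740,113). I'll compute grasps and the tote outline.

Run:
```python
from h import *
np.set_printoptions(precision=1,suppress=True)
t=get_image("top");s=get_image("side")
f=lambda u,v:(195+u/4.9,225+v/4.9)
for n,d,h in(("A",(117,140),(30,142)),("B",(240,168),(334,168)),("C",(674,158),(742,113))):
    D=at(t,*f(*d),24)[:2];H=at(t,*f(*h),18)[:2];v=(H-D);L=np.linalg.norm(v);v/=L
    print(n,"boss",D,"len",L,"org",D+18*v,"grasp",D+6*v,"yaw",np.degrees(np.arctan2(v[1],v[0])))
for z in(50,):
  print([at(t,u/1.42,v/1.42,z)[:2] for u,v in((387,252),(473,252),(430,216),(430,288))])
print("deck stop/lip",at(t,304/1.42,255/1.42,32)[:2],at(t,375/1.42,255/1.42,0)[:2],"rail ends",at(t,484/1.42,210/1.42,45)[:2],at(t,488/1.42,290/1.42,45)[:2],at(t,204/1.42,217/1.42,45)[:2],at(t,203/1.42,297/1.42,45)[:2])
for l,z in(("tote",0),("pockets",5),("ramp",0),("deck",20)):
  for im in(t,s):
    for m in mark_of(im,l)[:1]:
      r,c=m["location"];print(l,m["p"],c,r,at(im,c,r,z)[:2])
m=recognise(t,"tote")[:1];print(m)
b=m[0]["bbox"];print(at(t,b[0]-b[2]/2,b[1],50)[:2],at(t,b[0]+b[2]/2,b[1],50)[:2],at(t,b[0],b[1]-b[3]/2,50)[:2],at(t,b[0],b[1]+b[3]/2,50)[:2])
o=get_obs();print(o["ee_pos"],o["qpos"])
```

```text
A boss [476.8 147.8] len 47.02122012802931 org [476.4 165.8] grasp [476.7 153.8] yaw 91.06862558498517
B boss [462.4  82.7] len 49.17078357591779 org [462.6  64.7] grasp [462.5  76.7] yaw -89.3106849546517
C boss [ 468.8 -145.5] len 44.37577697321521 org [ 478.7 -160.5] grasp [ 472.1 -150.5] yaw -56.74383160801461
[array([672.9,  10.2]), array([ 673.6, -147. ]), array([741.6, -68.6]), array([606.2, -68.2])]
deck stop/lip [671.1 165. ] [679.6  34.4] rail ends [ 755.2 -169.3] [ 603.9 -173.7] [739.7 351.2] [588.7 344.1]
tote 0.73 301.3 179.4 [680.5 -66.7]
tote 0.6 258.0 211.6 [676.6 -57.4]
pockets 0.57 282.5 181.1 [674.3 -15.6]
pockets 0.63 249.7 209.2 [704.8 -49.9]
ramp 0.74 215.9 181.9 [672.5 165.2]
ramp 0.5 250.2 211.4 [700.2 -45.4]
deck 0.72 181.9 182.3 [666.2 252.7]
deck 0.68 202.4 255.2 [673.4 256.2]
[{'bbox': [302.7, 177.3, 63.0, 59.2], 'p': 0.64}]
[673.3  13.7] [ 674.  -149.8] [753.7 -68.4] [595.5 -67.8]
[ 488.4 -356.1  270.2] [-0.6  0.3  1.6 -0.   1.2 -1.9]
```

>>> move_arm(
  motion=[
    [-4,40,0,0,0,-0.12,50],
    [-8,80,0,0,0,-0.24,50],
    [-12,120,0,0,0,-0.36,50],
    [-14,150,0,0,0,-0.48,50],
    [-14,180,0,0,0,-0.6,50],
  ],
)

```text
t: 20.28
ee_pos: [473.8, -174.4, 270.7]
orientation: [-2.988, -0.971, 0.0]
ft_force: [0.8, -0.1, -0.2]
width: 49.9
```

>>> move_arm(
  motion=[
    [-2,25,-40,0,0,-0.053,50],
    [-2,25,-80,0,0,-0.053,50],
    [-2,25,-110,0,0,-0.053,50],
    [-2,25,-140,0,0,-0.053,50],
    [-2,25,-150,0,0,-0.053,50],
  ],
)

```text
t: 20.7
ee_pos: [470.2, -150.0, 117.1]
orientation: [-3.006, -0.9, 0.007]
ft_force: [-1.4, 0.2, 0.0]
width: 50.3
```

>>> move_arm(
  motion=[
    [0,0,0,0,0,0,50],
    [0,0,0,0,0,0,50],
    [0,0,0,0,0,0,50],
  ],
)

```text
t: 20.95
ee_pos: [473.8, -151.7, 122.3]
orientation: [3.009, 0.899, 0.003]
ft_force: [0.1, -0.6, -0.4]
width: 50.1
```

```bash
cat > st.py <<'E'
from h import *
np.set_printoptions(precision=2,suppress=True)
def jaw(o):
    R=cv2.Rodrigues(np.array(o["orientation"]))[0]; return np.degrees(np.arctan2(R[1,0],R[0,0]))
def gold(im,z=10):
    hsv=cv2.cvtColor(im["color"],cv2.COLOR_RGB2HSV)
    m=((hsv[...,0]>17)&(hsv[...,0]<30)&(hsv[...,1]>140)).astype(np.uint8)
    k,l,st,ce=cv2.connectedComponentsWithStats(m)
    for i in range(1,k):
        if st[i,4]>15:
            P=at(im,*ce[i],z);print("gold",st[i],ce[i],P[:2])
if __name__=="__main__":
    o=get_obs();print(o["t"],o["ee_pos"],"jaw",jaw(o),"w",o["width"],o["ft_force"])
    for n in("top","side"):
        print(n);gold(get_image(n))
E
python3 st.py
```

```text
20.95 [ 473.78 -151.72  122.25] jaw 33.271706608825475 w 50.126567887905956 [ 0.14 -0.62 -0.43]
top
gold [200 250  24   8 159] [210.81 253.64] [477.46 171.03]
gold [240 255  23   9 157] [252.1 259.4] [463.    62.73]
side
```

>>> move_arm(
  motion=[
    [-1,1,-35,0,0,0,50],
    [-1,1,-65,0,0,0,50],
    [-1,1,-90,0,0,0,50],
    [-1,1,-105,0,0,0,50],
    [-1,1,-115,0,0,0,50],
  ],
)

```text
t: 21.47
ee_pos: [471.7, -150.3, 5.1]
orientation: [3.01, 0.9, 0.0]
ft_force: [0.3, -1.0, 0.1]
width: 50.3
```

>>> move_arm(
  motion=[
    [0,0,0,0,0,0,10],
    [0,0,0,0,0,0,10],
    [0,0,0,0,0,0,10],
    [0,0,0,0,0,0,10],
    [0,0,0,0,0,0,10],
  ],
)

```text
t: 21.88
ee_pos: [472.5, -150.4, 6.8]
orientation: [3.009, 0.899, 0.003]
ft_force: [0.4, 0.3, 5.9]
width: 21.6
```

>>> move_arm(
  motion=[
    [0,0,0,0,0,0,10],
    [0,0,0,0,0,0,10],
    [0,0,0,0,0,0,10],
  ],
)

```text
t: 22.13
ee_pos: [472.5, -150.4, 6.8]
orientation: [3.009, 0.9, 0.003]
ft_force: [-0.8, 0.3, 7.2]
width: 21.9
```

>>> move_arm(
  motion=[
    [0,0,30,0,0,0,10],
    [0,0,60,0,0,0,10],
    [0,0,90,0,0,0,10],
    [0,0,110,0,0,0,10],
    [0,0,110,0,0,0,10],
  ],
)

```text
t: 22.55
ee_pos: [474.0, -151.0, 119.9]
orientation: [3.006, 0.899, 0.01]
ft_force: [-0.4, -0.1, -0.4]
width: 21.8
```

```bash
python3 st.py
```

```text
22.55 [ 474.03 -150.97  119.88] jaw 33.29362778833811 w 21.789962402805337 [-0.4  -0.1  -0.35]
top
gold [200 249  24   9 158] [210.75 253.67] [477.37 171.16]
gold [240 255  23   9 153] [252.03 259.42] [462.94  62.91]
side
```

>>> move_arm(
  motion=[
    [35,10,20,0,0,-0.12,10],
    [70,20,20,0,0,-0.24,10],
    [105,30,20,0,0,-0.36,10],
    [140,40,20,0,0,-0.48,10],
    [175,50,20,0,0,-0.55,10],
  ],
)

```text
t: 23.07
ee_pos: [646.9, -99.3, 133.6]
orientation: [-3.141, -0.039, 0.005]
ft_force: [-0.1, -0.1, -0.1]
width: 21.7
```

>>> move_arm(
  motion=[
    [30,8,0,0,0,0,10],
    [63,16,0,0,0,0,10],
    [63,16,0,0,0,0,10],
    [63,16,0,0,0,0,10],
    [63,16,0,0,0,0,10],
  ],
)

```text
t: 23.48
ee_pos: [707.6, -84.0, 133.3]
orientation: [-3.141, -0.049, 0.007]
ft_force: [0.1, -0.1, -1.1]
width: 21.7
```

Run:
```python
from st import *
o=get_obs();print(o["t"],o["ee_pos"],"jaw",jaw(o),"w",o["width"],o["ft_force"])
t=get_image("top");s=get_image("side")
gold(t,100);gold(s,100)
a=cv2.resize(t["color"][130:225,225:365],None,fx=5,fy=5,interpolation=2)
cv2.imwrite("pics/p1.png",a[...,::-1])
```

```text
23.4833 [707.6  -84.01 133.29] jaw 1.791851587560216 w 21.654395066188663 [ 0.12 -0.1  -1.07]
gold [200 250  24   8 156] [210.92 253.65] [471.24 155.6 ]
gold [239 256  10   8  44] [244.27 259.93] [456.61  75.08]
```

View pics/p1.png

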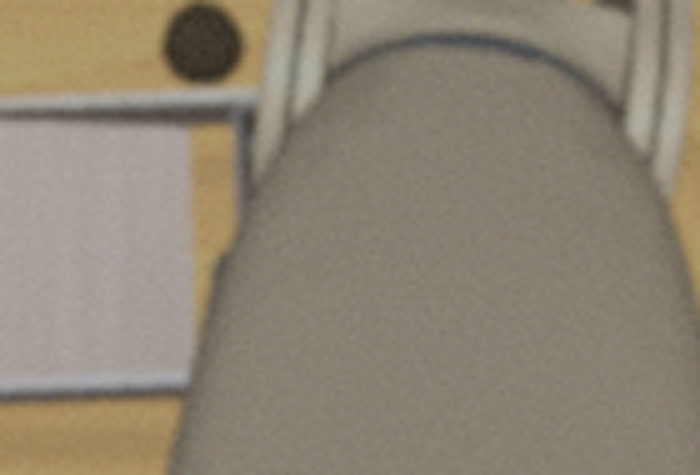

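The arm hides the tote in this view; only its front rim shows, at column ~238, which agrees with the earlier estimate. I'll lower carefully and watch the force.

>>> move_arm(
  motion=[
    [2,0,-20,0,0,0,10],
    [2,0,-40,0,0,0,10],
    [2,0,-55,0,0,0,10],
    [2,0,-70,0,0,0,10],
    [2,0,-80,0,0,0,10],
  ],
)

```text
t: 24.0
ee_pos: [710.2, -84.3, 53.8]
orientation: [-3.141, -0.048, 0.003]
ft_force: [0.2, -0.6, -1.6]
width: 21.6
```

>>> move_arm(
  motion=[
    [0,0,-8,0,0,0,10],
    [0,0,-16,0,0,0,10],
    [0,0,-24,0,0,0,10],
    [0,0,-32,0,0,0,10],
    [0,0,-32,0,0,0,10],
  ],
)

```text
t: 24.42
ee_pos: [710.6, -84.0, 22.0]
orientation: [-3.141, -0.049, 0.003]
ft_force: [-1.2, -0.9, -1.1]
width: 21.8
```

Run:
```python
from st import *
o=get_obs();print(o["t"],o["ee_pos"],"jaw",jaw(o),"w",o["width"],o["ft_force"],o["moment"])
```

```text
24.4167 [710.61 -83.98  21.99] jaw 1.777772801580054 w 21.776883260131495 [-1.18 -0.86 -1.09] [-0.05  0.08  0.05]
```

>>> move_arm(
  motion=[
    [0,0,-3,0,0,0,10],
    [0,0,-6,0,0,0,10],
    [0,0,-6,0,0,0,30],
    [0,0,-6,0,0,0,30],
    [0,0,-6,0,0,0,30],
  ],
)

```text
t: 24.83
ee_pos: [711.9, -84.1, 18.2]
orientation: [3.141, 0.049, 0.001]
ft_force: [-0.4, 0.2, -0.5]
width: 29.8
```

>>> move_arm(
  motion=[
    [0,0,0,0,0,0,30],
    [0,0,20,0,0,0,30],
    [0,0,50,0,0,0,30],
    [0,0,85,0,0,0,30],
    [0,0,115,0,0,0,30],
  ],
)

```text
t: 25.25
ee_pos: [711.6, -84.1, 134.5]
orientation: [3.141, 0.049, 0.001]
ft_force: [0.5, -0.4, 0.5]
width: 30.1
```

>>> move_arm(
  motion=[
    [-35,35,0,0,0,0,50],
    [-70,70,0,0,0,0,50],
    [-105,105,0,0,0,0,50],
    [-125,125,0,0,0,0,50],
    [-140,140,0,0,0,0,50],
  ],
)

```text
t: 25.67
ee_pos: [569.0, 57.5, 133.0]
orientation: [-3.141, -0.049, 0.001]
ft_force: [0.4, 0.4, -0.1]
width: 49.8
```

>>> move_arm(
  motion=[
    [-35,35,0,0,0,0,50],
    [-70,70,0,0,0,0,50],
    [-100,97,0,0,0,0,50],
    [-100,97,0,0,0,0,50],
    [-100,97,0,0,0,0,50],
  ],
)

```text
t: 26.08
ee_pos: [469.0, 154.5, 132.9]
orientation: [3.141, 0.054, -0.002]
ft_force: [-0.1, -0.4, -0.4]
width: 49.9
```

```bash
python3 st.py
```

```text
26.0833 [469.03 154.52 132.94] jaw 1.9758444836428943 w 49.85520281507001 [-0.14 -0.37 -0.39]
top
gold [302 164  22   8 116] [313.08 167.53] [711.1  -98.17]
gold [239 255  24   9 136] [252.04 259.68] [462.29  62.87]
side
```

Claw C is in the tote at (711,-98). Next is claw A.

>>> move_arm(
  motion=[
    [7,-1,-35,0,0,0,50],
    [7,-1,-70,0,0,0,50],
    [7,-1,-100,0,0,0,50],
    [7,-1,-118,0,0,0,50],
    [7,-1,-126,0,0,0,50],
  ],
)

```text
t: 26.6
ee_pos: [478.7, 150.4, 4.0]
orientation: [3.14, 0.046, -0.004]
ft_force: [-0.4, -0.6, -0.2]
width: 50.2
```

>>> move_arm(
  motion=[
    [0,0,0,0,0,0,10],
    [0,0,0,0,0,0,10],
    [0,0,0,0,0,0,10],
    [0,0,0,0,0,0,10],
    [0,0,0,0,0,0,10],
  ],
)

```text
t: 27.02
ee_pos: [479.5, 152.1, 7.9]
orientation: [-3.141, -0.049, -0.004]
ft_force: [0.9, -1.9, 3.1]
width: 21.7
```

>>> move_arm(
  motion=[
    [0,0,0,0,0,0,10],
    [0,0,0,0,0,0,10],
    [0,0,0,0,0,0,10],
  ],
)

```text
t: 27.27
ee_pos: [479.5, 152.1, 7.9]
orientation: [-3.141, -0.049, -0.004]
ft_force: [0.0, -0.8, 7.8]
width: 21.6
```

>>> move_arm(
  motion=[
    [0,0,30,0,0,0,10],
    [0,0,60,0,0,0,10],
    [0,0,90,0,0,0,10],
    [0,0,120,0,0,0,10],
    [0,0,120,0,0,0,10],
  ],
)

```text
t: 27.68
ee_pos: [481.7, 153.0, 132.1]
orientation: [-3.139, -0.049, -0.014]
ft_force: [0.7, 0.5, -1.1]
width: 21.9
```

```bash
python3 st.py
```

```text
27.6833 [481.71 152.98 132.11] jaw 1.789577035929137 w 21.870409463357007 [ 0.68  0.5  -1.12]
top
gold [302 164  22   8 120] [312.93 167.56] [711.03 -97.78]
gold [239 254  24  10 149] [251.36 259.34] [463.16  64.64]
side
```

>>> move_arm(
  motion=[
    [20,-33,5,0,0,0,10],
    [40,-66,5,0,0,0,10],
    [60,-99,5,0,0,0,10],
    [80,-130,5,0,0,0,10],
    [95,-155,5,0,0,0,10],
  ],
)

```text
t: 28.2
ee_pos: [573.7, -5.3, 130.0]
orientation: [3.141, 0.048, -0.003]
ft_force: [0.1, 0.1, -0.4]
width: 21.9
```

>>> move_arm(
  motion=[
    [20,-33,0,0,0,0,10],
    [40,-66,0,0,0,0,10],
    [60,-95,0,0,0,0,10],
    [67,-106,0,0,0,0,10],
    [67,-106,0,0,0,0,10],
  ],
)

```text
t: 28.62
ee_pos: [641.0, -111.6, 129.7]
orientation: [-3.141, -0.044, 0.002]
ft_force: [0.3, 0.7, -1.3]
width: 21.6
```

>>> move_arm(
  motion=[
    [0,0,-20,0,0,0,10],
    [0,0,-40,0,0,0,10],
    [0,0,-55,0,0,0,10],
    [0,0,-65,0,0,0,10],
    [0,0,-75,0,0,0,10],
  ],
)

```text
t: 29.03
ee_pos: [639.0, -107.8, 54.9]
orientation: [-3.14, -0.05, 0.004]
ft_force: [0.7, 0.5, -1.1]
width: 21.1
```

Run:
```python
from st import *
o=get_obs();print(o["t"],o["ee_pos"],"jaw",jaw(o),"w",o["width"],o["ft_force"],o["moment"])
```

```text
29.0333 [ 639.01 -107.76   54.9 ] jaw 1.8309349877965515 w 21.14288169677834 [ 0.68  0.52 -1.06] [-0.12  0.1  -0.05]
```

>>> move_arm(
  motion=[
    [3,0,0,0,0,0,10],
    [3,0,-10,0,0,0,10],
    [3,0,-20,0,0,0,10],
    [3,0,-30,0,0,0,10],
    [3,0,-37,0,0,0,10],
  ],
)

```text
t: 29.45
ee_pos: [643.1, -109.0, 18.6]
orientation: [-3.141, -0.049, 0.001]
ft_force: [0.1, 0.5, -0.8]
width: 21.8
```

>>> move_arm(
  motion=[
    [0,0,0,0,0,0,30],
    [0,0,0,0,0,0,30],
    [0,0,0,0,0,0,30],
  ],
)

```text
t: 29.7
ee_pos: [643.8, -109.2, 20.0]
orientation: [3.141, 0.049, 0.001]
ft_force: [-0.0, 0.3, 0.1]
width: 29.3
```

>>> move_arm(
  motion=[
    [0,0,0,0,0,0,30],
    [0,0,20,0,0,0,30],
    [0,0,50,0,0,0,30],
    [0,0,85,0,0,0,30],
    [0,0,115,0,0,0,30],
  ],
)

```text
t: 30.12
ee_pos: [643.8, -109.2, 136.9]
orientation: [3.141, 0.049, 0.002]
ft_force: [0.3, 0.0, 0.2]
width: 30.1
```

>>> move_arm(
  motion=[
    [-36,36,0,0,0,0,50],
    [-72,72,0,0,0,0,50],
    [-105,105,0,0,0,0,50],
    [-135,135,0,0,0,0,50],
    [-150,155,0,0,0,0,50],
  ],
)

```text
t: 30.53
ee_pos: [496.9, 40.9, 135.4]
orientation: [-3.141, -0.047, -0.002]
ft_force: [0.3, 0.6, -0.5]
width: 49.9
```

>>> move_arm(
  motion=[
    [-28,28,0,0,0,0,50],
    [-28,28,0,0,0,0,50],
    [-28,28,0,0,0,0,50],
  ],
)

```text
t: 30.78
ee_pos: [469.5, 69.5, 135.4]
orientation: [-3.141, -0.053, -0.001]
ft_force: [-0.5, -0.7, 0.1]
width: 50.0
```

```bash
python3 st.py
```

```text
30.7833 [469.49  69.47 135.44] jaw 1.946685580787313 w 49.97318190419435 [-0.47 -0.66  0.1 ]
top
gold [302 164  22   8 125] [312.88 167.82] [710.31 -97.63]
gold [301 189  22   8 122] [310.27 193.17] [640.23 -90.13]
side
```

>>> move_arm(
  motion=[
    [-7,5,-35,0,0,0,50],
    [-7,5,-70,0,0,0,50],
    [-7,5,-100,0,0,0,50],
    [-7,5,-120,0,0,0,50],
    [-7,5,-127,0,0,0,50],
  ],
)

```text
t: 31.3
ee_pos: [463.0, 72.1, 5.0]
orientation: [3.141, 0.046, -0.005]
ft_force: [0.2, 0.3, 0.4]
width: 50.0
```

>>> move_arm(
  motion=[
    [0,0,0,0,0,0,10],
    [0,0,0,0,0,0,10],
    [0,0,0,0,0,0,10],
    [0,0,0,0,0,0,10],
    [0,0,0,0,0,0,10],
  ],
)

```text
t: 31.72
ee_pos: [464.5, 73.3, 8.9]
orientation: [-3.141, -0.048, -0.004]
ft_force: [0.2, -1.9, 4.3]
width: 21.5
```

>>> move_arm(
  motion=[
    [0,0,0,0,0,0,10],
    [0,0,0,0,0,0,10],
    [0,0,0,0,0,0,10],
  ],
)

```text
t: 31.97
ee_pos: [464.5, 73.3, 8.9]
orientation: [-3.141, -0.049, -0.004]
ft_force: [-0.8, -2.5, 8.3]
width: 21.4
```

>>> move_arm(
  motion=[
    [0,0,30,0,0,0,10],
    [0,0,60,0,0,0,10],
    [0,0,90,0,0,0,10],
    [0,0,120,0,0,0,10],
    [0,0,120,0,0,0,10],
  ],
)

```text
t: 32.38
ee_pos: [466.6, 73.8, 132.9]
orientation: [-3.14, -0.049, -0.014]
ft_force: [1.2, 0.4, 0.5]
width: 21.5
```

```bash
python3 st.py
```

```text
32.3833 [466.65  73.76 132.88] jaw 1.7825521236004453 w 21.496556206891068 [1.16 0.44 0.53]
top
gold [302 164  22   8 126] [313.05 167.83] [710.27 -98.08]
gold [301 189  22   8 123] [310.27 193.27] [639.97 -90.12]
side
```

>>> move_arm(
  motion=[
    [30,-23,5,0,0,0,10],
    [60,-46,5,0,0,0,10],
    [90,-69,5,0,0,0,10],
    [120,-92,5,0,0,0,10],
    [148,-112,5,0,0,0,10],
  ],
)

```text
t: 32.9
ee_pos: [611.7, -40.2, 130.7]
orientation: [-3.141, -0.048, 0.004]
ft_force: [0.2, 0.8, -0.4]
width: 22.0
```

>>> move_arm(
  motion=[
    [30,-23,0,0,0,0,10],
    [62,-46,0,0,0,0,10],
    [62,-46,0,0,0,0,10],
    [62,-46,0,0,0,0,10],
    [62,-46,0,0,0,0,10],
  ],
)

```text
t: 33.32
ee_pos: [671.5, -84.4, 130.3]
orientation: [-3.14, -0.048, 0.007]
ft_force: [-0.6, -0.0, -0.6]
width: 21.7
```

>>> move_arm(
  motion=[
    [0,0,-20,0,0,0,10],
    [0,0,-40,0,0,0,10],
    [0,0,-60,0,0,0,10],
    [0,0,-75,0,0,0,10],
    [0,0,-75,0,0,0,10],
  ],
)

```text
t: 33.73
ee_pos: [669.7, -83.4, 53.9]
orientation: [-3.14, -0.05, 0.011]
ft_force: [-0.5, -0.3, -1.3]
width: 21.7
```

Run:
```python
from st import *
o=get_obs();print(o["t"],o["ee_pos"],"jaw",jaw(o),"w",o["width"],o["ft_force"],o["moment"])
```

```text
33.7333 [669.69 -83.37  53.85] jaw 1.835733008024091 w 21.691106891943317 [-0.53 -0.29 -1.26] [-0.03  0.1   0.03]
```

>>> move_arm(
  motion=[
    [3,0,-5,0,0,0,10],
    [3,0,-10,0,0,0,10],
    [3,0,-17,0,0,0,10],
    [3,0,-17,0,0,0,10],
    [3,0,-17,0,0,0,10],
  ],
)

```text
t: 34.15
ee_pos: [676.3, -84.7, 40.7]
orientation: [-3.141, -0.049, 0.0]
ft_force: [-0.8, 0.1, 0.0]
width: 21.9
```

>>> move_arm(
  motion=[
    [0,0,0,0,0,0,30],
    [0,0,0,0,0,0,30],
    [0,0,0,0,0,0,30],
    [0,0,0,0,0,0,30],
  ],
)

```text
t: 34.48
ee_pos: [676.7, -84.8, 41.1]
orientation: [3.141, 0.049, 0.001]
ft_force: [-0.7, 1.0, 0.6]
width: 29.7
```

>>> move_arm(
  motion=[
    [0,0,25,0,0,0,30],
    [0,0,60,0,0,0,30],
    [0,0,100,0,0,0,30],
    [0,0,140,0,0,0,30],
    [0,0,140,0,0,0,30],
  ],
)

```text
t: 34.9
ee_pos: [681.2, -85.4, 190.0]
orientation: [3.139, 0.049, 0.021]
ft_force: [1.9, -1.3, 0.9]
width: 29.7
```

>>> move_arm(
  motion=[
    [-25,33,0,0,0,0,60],
    [-50,66,0,0,0,0,60],
    [-75,99,0,0,0,0,60],
    [-100,132,0,0,0,0,60],
    [-115,160,0,0,0,0,60],
  ],
)

```text
t: 35.32
ee_pos: [558.6, 76.7, 180.6]
orientation: [-3.141, -0.049, 0.002]
ft_force: [0.1, -0.7, -0.5]
width: 58.6
```

>>> move_arm(
  motion=[
    [-20,33,0,0,0,0.04,75],
    [-40,66,0,0,0,0.08,75],
    [-60,99,0,0,0,0.12,75],
    [-75,132,0,0,0,0.17,75],
    [-90,160,0,0,0,0.17,75],
  ],
)

```text
t: 35.73
ee_pos: [470.4, 237.1, 181.0]
orientation: [-3.125, -0.32, -0.001]
ft_force: [0.8, -0.0, 0.3]
width: 75.0
```

Run:
```python
from st import *
o=get_obs();print(o["t"],o["ee_pos"],"jaw",jaw(o),"w",o["width"],o["ft_force"],o["qpos"])
t=get_image("top");gold(t,15);s=get_image("side");gold(s)
for l,z in(("casing",8),("clip",0),("tote",0),("pockets",5)):
  for im in(t,s):
    for m in mark_of(im,l)[:1]:
      r,c=m["location"];print(l,round(m["p"],2),c,r,at(im,c,r,z)[:2])
```

```text
35.7333 [470.37 237.08 181.02] jaw 11.684577452560104 w 74.95825590728332 [ 0.76 -0.04  0.28] [0.44 0.34 1.88 0.   0.92 0.24]
gold [296 164  28  17 273] [310.18 172.04] [697.18 -89.92]
gold [301 189  22   8 116] [310.03 193.38] [638.59 -89.14]
casing 0.65 265.6 136.7 [798.51  31.3 ]
casing 0.64 250.9 301.5 [468.18 338.1 ]
clip 0.57 250.7 307.2 [462.94 347.94]
tote 0.62 303.2 178.8 [682.19 -71.84]
tote 0.94 255.5 210.4 [688.02 -60.16]
pockets 0.6 283.4 183.7 [667.12 -18.11]
pockets 0.89 249.7 209.2 [704.85 -49.92]
```

All three claws are in the tote. I'll use my last picture on the tote pockets for the tight fit.

Run:
```python
from st import *
t=get_image("top")
a=cv2.resize(t["color"][140:215,260:345],None,fx=8,fy=8,interpolation=2)
for i in range(0,a.shape[1],80): cv2.line(a,(i,0),(i,8),(255,0,0),1)
for i in range(0,a.shape[0],80): cv2.line(a,(0,i),(8,i),(255,0,0),1)
cv2.imwrite("pics/q1.png",a[...,::-1])
```

```text
(no output)
```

View pics/q1.png

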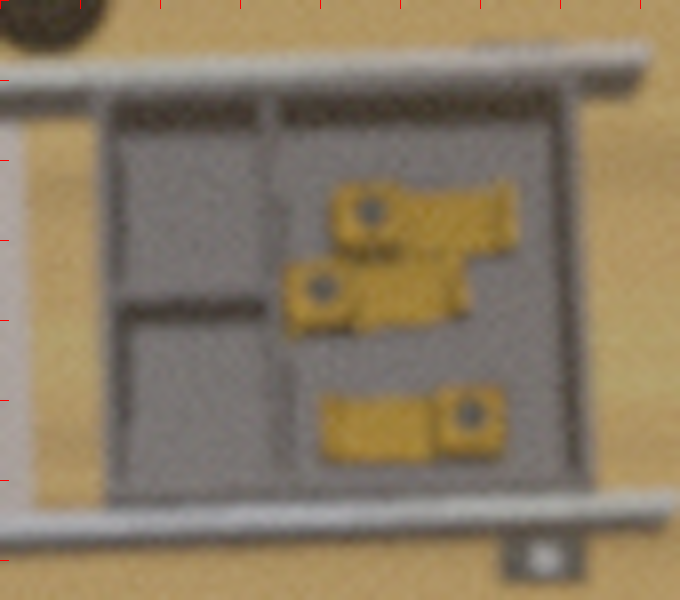

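The picture shows all three claws flat in the rear compartment. The front rim is at col ~97–115, the cross divider at col ~270–280, the mid divider at row ~303 and the rear rim at col ~560–588.

Run:
```python
from st import *
t=get_image("top")
f=lambda u,v,z:at(t,260+u/8-.44,140+v/8-.44,z)[:2]
print("front rim mid (tx77.5)",f(106,400,50),f(104,200,50),"rear mid(-77.5)",f(575,300,50),"xdiv(22)",f(278,400,45),f(268,200,45))
print("mid div(y0,tx~50)",f(190,304,45))
print("near rail mid", f(0,527,45),f(660,505,45)," far rail",f(0,78,45),f(640,58,45))
o=get_obs();print(o["ee_pos"],o["t"])
```

```text
front rim mid (tx77.5) [640.75   9.27] [707.55  10.48] rear mid(-77.5) [ 674.62 -142.68] xdiv(22) [642.11 -46.44] [709.19 -43.17]
mid div(y0,tx~50) [674.03 -17.75]
near rail mid [599.79  43.24] [ 607.97 -169.69]  far rail [750.46  45.28] [ 758.13 -165.92]
[471.79 234.53 180.63] 36.3333
```

>>> move_arm(
  motion=[
    [-4,40,0,0,0,-0.12,75],
    [-8,80,0,0,0,-0.24,75],
    [-8,107,0,0,0,-0.36,75],
    [-8,107,0,0,0,-0.41,75],
    [-8,107,0,0,0,-0.41,75],
  ],
)

```text
t: 36.75
ee_pos: [463.4, 343.4, 180.5]
orientation: [-3.124, 0.328, -0.0]
ft_force: [0.3, -0.7, 1.5]
width: 75.1
```

>>> move_arm(
  motion=[
    [0,0,0,0,0,0,75],
    [0,0,0,0,0,0,75],
    [0,0,-20,0,0,0,75],
    [0,0,-40,0,0,0,75],
    [0,0,-60,0,0,0,75],
  ],
)

```text
t: 37.17
ee_pos: [463.9, 341.3, 120.5]
orientation: [-3.124, 0.328, -0.001]
ft_force: [0.3, 1.0, -0.7]
width: 75.5
```

```bash
python3 st.py | head -1
```

```text
37.1667 [463.9  341.28 120.52] jaw -11.978584317799898 w 75.50440689343696 [ 0.29  0.95 -0.69]
```

>>> move_arm(
  motion=[
    [0,0,-15,0,0,0,75],
    [0,0,-30,0,0,0,75],
    [0,0,-45,0,0,0,75],
    [0,0,-58,0,0,0,75],
    [0,0,-58,0,0,0,75],
  ],
)

```text
t: 37.68
ee_pos: [462.6, 341.1, 61.3]
orientation: [3.122, -0.328, -0.004]
ft_force: [-1.0, 0.1, 1.4]
width: 75.1
```

>>> move_arm(
  motion=[
    [0,0,0,0,0,0,30],
    [0,0,0,0,0,0,30],
    [0,0,0,0,0,0,30],
    [0,0,0,0,0,0,30],
    [0,0,0,0,0,0,30],
  ],
)

```text
t: 38.1
ee_pos: [463.7, 342.5, 63.4]
orientation: [-3.124, 0.327, -0.001]
ft_force: [0.4, 0.1, 0.0]
width: 45.1
```

>>> move_arm(
  motion=[
    [0,0,0,0,0,0,30],
    [0,0,0,0,0,0,30],
    [0,0,0,0,0,0,30],
    [0,0,0,0,0,0,30],
  ],
)

```text
t: 38.43
ee_pos: [463.7, 342.5, 63.1]
orientation: [-3.124, 0.328, -0.001]
ft_force: [0.6, -0.3, 5.3]
width: 40.2
```

```bash
python3 st.py | head -1
```

```text
38.4333 [463.72 342.47  63.11] jaw -11.974829382529824 w 40.22029886671334 [ 0.58 -0.25  5.3 ]
```

>>> move_arm(
  motion=[
    [0,0,20,0,0,0,30],
    [0,0,45,0,0,0,30],
    [0,0,75,0,0,0,30],
    [0,0,100,0,0,0,30],
    [0,0,100,0,0,0,30],
  ],
)

```text
t: 38.95
ee_pos: [465.6, 343.8, 167.1]
orientation: [-3.12, 0.327, -0.008]
ft_force: [1.2, 0.6, -0.8]
width: 39.7
```

>>> move_arm(
  motion=[
    [15,-30,0,0,0,0.05,30],
    [30,-60,0,0,0,0.1,30],
    [45,-90,0,0,0,0.15,30],
    [60,-120,0,0,0,0.2,30],
    [75,-150,0,0,0,0.24,30],
  ],
)

```text
t: 39.37
ee_pos: [538.0, 190.6, 161.4]
orientation: [3.141, 0.053, -0.003]
ft_force: [1.6, 0.7, -0.9]
width: 40.1
```

>>> move_arm(
  motion=[
    [15,-30,0,0,0,0,30],
    [30,-60,0,0,0,0,30],
    [45,-90,0,0,0,0,30],
    [60,-120,0,0,0,0,30],
    [75,-150,0,0,0,0,30],
  ],
)

```text
t: 39.78
ee_pos: [613.0, 40.6, 161.2]
orientation: [-3.141, -0.049, 0.004]
ft_force: [1.1, 0.9, -1.0]
width: 39.8
```

>>> move_arm(
  motion=[
    [14,-30,0,0,0,0,30],
    [28,-60,0,0,0,0,30],
    [28,-60,0,0,0,0,30],
    [28,-60,0,0,0,0,30],
    [28,-60,0,0,0,0,30],
  ],
)

```text
t: 40.2
ee_pos: [640.2, -17.4, 161.3]
orientation: [-3.141, -0.048, 0.004]
ft_force: [0.1, 0.1, -1.6]
width: 40.2
```

>>> move_arm(
  motion=[
    [0,0,0,0,0,0,30],
    [0,0,0,0,0,0,30],
  ],
)

```text
t: 40.37
ee_pos: [640.7, -16.5, 162.3]
orientation: [-3.141, -0.051, 0.002]
ft_force: [-0.1, 0.6, -1.1]
width: 39.8
```

```bash
python3 st.py | head -1
python3 - <<'E'
from h import *
s=get_image("side")
for m in mark_of(s,"casing")[:3]:
    r,c=m["location"];print(m["p"],c,r,at(s,c,r,108))
print(proj(s,(642,-17.5,108)))
E
```

```text
40.3667 [640.68 -16.46 162.29] jaw 1.865974625578118 w 39.758786616452944 [-0.07  0.61 -1.15]
0.75 258.3 186.2 [664.32205325 -38.16446413 108.        ]
[261.1606026  190.36090065]
```

>>> move_arm(
  motion=[
    [1,-1,-12,0,0,0,30],
    [1,-1,-24,0,0,0,30],
    [1,-1,-36,0,0,0,30],
    [1,-1,-46,0,0,0,30],
    [1,-1,-50,0,0,0,30],
  ],
)

```text
t: 40.98
ee_pos: [640.8, -18.7, 109.8]
orientation: [-3.141, -0.049, 0.006]
ft_force: [-0.3, 0.5, -1.2]
width: 40.4
```

>>> move_arm(
  motion=[
    [0,0,-4,0,0,0,30],
    [0,0,-8,0,0,0,30],
    [0,0,-12,0,0,0,30],
    [0,0,-16,0,0,0,30],
    [0,0,-20,0,0,0,30],
  ],
)

```text
t: 41.4
ee_pos: [642.7, -18.8, 92.7]
orientation: [3.141, 0.049, 0.001]
ft_force: [0.2, 0.3, -1.0]
width: 39.8
```

```bash
python3 st.py | head -1
```

```text
41.4 [642.65 -18.8   92.66] jaw 1.7729266133883055 w 39.79063166243409 [ 0.23  0.25 -1.04]
```

>>> move_arm(
  motion=[
    [0,1,-5,0,0,0,30],
    [0,1,-10,0,0,0,30],
    [0,1,-15,0,0,0,30],
    [0,1,-20,0,0,0,30],
    [0,1,-24,0,0,0,30],
  ],
)

```text
t: 41.92
ee_pos: [642.1, -17.7, 67.9]
orientation: [-3.141, -0.049, 0.001]
ft_force: [-1.0, 0.6, -0.6]
width: 40.1
```

>>> move_arm(
  motion=[
    [0,0,-3,0,0,0,30],
    [0,0,-6,0,0,0,30],
    [0,0,-6,0,0,0,30],
    [0,0,-6,0,0,0,30],
  ],
)

```text
t: 42.25
ee_pos: [642.4, -17.8, 62.5]
orientation: [-3.141, -0.049, 0.0]
ft_force: [0.6, -0.8, -2.1]
width: 40.3
```

```bash
python3 st.py | head -1
```

```text
42.25 [642.36 -17.77  62.51] jaw 1.776821781957421 w 40.330268680883584 [ 0.56 -0.82 -2.08]
```

>>> move_arm(
  motion=[
    [0,0,-2,0,0,0,30],
    [0,0,-2,0,0,0,55],
    [0,0,-2,0,0,0,55],
    [0,0,-2,0,0,0,55],
    [0,0,-2,0,0,0,55],
  ],
)

```text
t: 42.77
ee_pos: [642.5, -17.8, 60.9]
orientation: [-3.141, -0.049, -0.0]
ft_force: [0.8, 0.0, 0.1]
width: 54.9
```

>>> move_arm(
  motion=[
    [0,0,10,0,0,0,55],
    [0,0,30,0,0,0,55],
    [0,0,65,0,0,0,55],
    [0,0,100,0,0,0,55],
    [0,0,120,0,0,0,55],
  ],
)

```text
t: 43.18
ee_pos: [643.9, -17.8, 185.3]
orientation: [3.141, 0.049, 0.007]
ft_force: [1.0, -0.5, 1.0]
width: 55.3
```

>>> move_arm(
  motion=[
    [10,-40,0,0,0,0,60],
    [20,-80,0,0,0,0,60],
    [30,-120,0,0,0,0,60],
    [40,-155,0,0,0,0,60],
    [42,-177,0,0,0,0,60],
  ],
)

```text
t: 43.6
ee_pos: [685.6, -198.4, 182.0]
orientation: [3.14, 0.046, 0.004]
ft_force: [-0.5, 1.0, -0.1]
width: 59.9
```

Run:
```python
from st import *
o=get_obs();print(o["t"],o["ee_pos"],"jaw",jaw(o),"w",o["width"],o["ft_force"],o["qpos"])
t=get_image("top");gold(t,15);s=get_image("side");gold(s)
for l,z in(("casing",5),("tote",0),("brush",12)):
  for im in(t,s):
    for m in mark_of(im,l)[:1]:
      r,c=m["location"];print(l,round(m["p"],2),c,r,at(im,c,r,z)[:2])
    for m in recognise(im,l)[:1]: print(m)
```

```text
43.6 [ 685.56 -198.44  182.  ] jaw 1.6841911802621474 w 59.91181513981065 [-0.54  0.97 -0.13] [-0.3   0.59  1.44 -0.    1.1  -0.33]
gold [296 164  28  17 268] [310.   172.13] [696.91 -89.45]
gold [301 189  21   8 110] [309.43 193.38] [638.57 -87.55]
casing 0.81 283.4 193.5 [640.09 -18.22]
{'bbox': [286.4, 190.5, 21.5, 22.0], 'p': 0.81}
casing 0.68 258.9 216.3 [654.36 -24.84]
{'bbox': [260.8, 202.0, 18.7, 22.4], 'p': 0.82}
tote 0.84 302.1 178.1 [684.13 -68.86]
{'bbox': [301.0, 176.9, 62.3, 54.6], 'p': 0.56}
tote 0.57 256.7 210.7 [683.45 -60.44]
{'bbox': [256.9, 203.6, 60.4, 42.4], 'p': 0.93}
{'bbox': [303.4, 176.0, 68.2, 53.8], 'p': 0.31}
brush 0.6 214.8 216.5 [772.31  57.72]
{'bbox': [344.9, 157.3, 6.9, 29.5], 'p': 0.7}
```

The casing is at (640,-18) in the near front pocket and the claws are unchanged. I'll lower behind the tote's rear wall.

>>> move_arm(
  motion=[
    [-2,5,-40,0,0,0,60],
    [-2,5,-80,0,0,0,60],
    [-2,5,-120,0,0,0,60],
    [-2,5,-145,0,0,0,60],
    [-2,5,-160,0,0,0,60],
  ],
)

```text
t: 44.72
ee_pos: [680.1, -189.0, 16.7]
orientation: [-3.14, -0.049, 0.008]
ft_force: [-0.3, -0.1, -0.8]
width: 60.2
```

>>> move_arm(
  motion=[
    [0,5,0,0,0,0,60],
    [0,10,0,0,0,0,60],
    [0,15,0,0,0,0,60],
    [-1,20,0,0,0,0,60],
    [-1,25,0,0,0,0,60],
  ],
)

```text
t: 45.13
ee_pos: [682.6, -164.3, 22.9]
orientation: [3.14, 0.049, 0.005]
ft_force: [0.5, 0.2, 0.4]
width: 60.0
```

>>> move_arm(
  motion=[
    [0,4,0,0,0,0,60],
    [0,8,0,0,0,0,60],
    [0,12,0,0,0,0,60],
  ],
)

```text
t: 45.38
ee_pos: [682.4, -153.6, 22.1]
orientation: [3.139, 0.05, 0.004]
ft_force: [-0.1, -6.6, 4.4]
width: 59.9
```

>>> move_arm(
  motion=[
    [0,4,0,0,0,0,60],
    [0,8,0,0,0,0,60],
    [0,12,0,0,0,0,60],
  ],
)

```text
t: 45.63
ee_pos: [682.5, -142.0, 22.1]
orientation: [3.139, 0.049, 0.004]
ft_force: [0.1, -6.3, 3.9]
width: 59.6
```

```bash
cat > tt.py <<'E'
from st import *
o=get_obs();print(o["t"],o["ee_pos"],"jaw",jaw(o),"w",o["width"],o["ft_force"])
t=get_image("top");gold(t,15)
for l,z in(("casing",5),("tote",0)):
    for m in mark_of(t,l)[:1]:
      r,c=m["location"];print(l,round(m["p"],2),at(t,c,r,z)[:2])
    for m in recognise(t,l)[:1]: 
      b=m["bbox"];print(b,at(t,b[0]-b[2]/2,b[1],50)[:2],at(t,b[0]+b[2]/2,b[1],50)[:2])
E
python3 tt.py
```

```text
45.6333 [ 682.54 -142.04   22.1 ] jaw 1.780973489533185 w 59.63221329878613 [ 0.08 -6.29  3.86]
gold [290 164  19  17 168] [300.39 172.96] [694.53 -63.61]
gold [295 190   9   7  50] [298.7  193.24] [638.83 -58.97]
gold [552 247   8   6  17] [555.12 249.35] [ 492.76 -724.81]
gold [551 285   9   9  18] [554.5  287.17] [ 395.94 -713.36]
casing 0.72 [642.51  -5.84]
[280.0, 189.1, 17.8, 20.9] [641.95  13.7 ] [642.15 -32.32]
tote 0.64 [684.04 -46.59]
[288.3, 177.0, 48.0, 57.2] [674.05  31.66] [674.57 -93.02]
```

Contact is made at about 6.5 N and the tote is moving. I'll push on along the lane.

>>> move_arm(
  motion=[
    [0,11,0,0,0,0,60],
    [-1,22,0,0,0,0,60],
    [-1,33,0,0,0,0,60],
    [-1,44,0,0,0,0,60],
    [-2,55,0,0,0,0,60],
  ],
)

```text
t: 46.3
ee_pos: [680.0, -86.5, 21.1]
orientation: [3.14, 0.048, 0.002]
ft_force: [1.0, -8.1, 2.9]
width: 60.1
```

>>> move_arm(
  motion=[
    [0,11,0,0,0,0,60],
    [-1,22,0,0,0,0,60],
    [-1,33,0,0,0,0,60],
    [-1,44,0,0,0,0,60],
    [-2,55,0,0,0,0,60],
  ],
)

```text
t: 46.72
ee_pos: [677.3, -31.0, 20.5]
orientation: [3.141, 0.048, -0.0]
ft_force: [0.3, -5.8, -0.1]
width: 60.1
```

```bash
python3 tt.py
```

```text
46.7167 [677.28 -31.04  20.52] jaw 1.7620665503344959 w 60.06371202031663 [ 0.35 -5.84 -0.12]
gold [552 286   5  10  16] [553.44 290.19] [ 388.32 -709.87]
casing 0.83 [633.43 123.69]
[237.2, 189.6, 20.5, 22.4] [640.13 127.9 ] [640.36  74.85]
tote 0.63 [685.5   72.78]
[237.8, 176.8, 32.3, 60.6] [674.13 142.58] [674.48  58.57]
```

>>> move_arm(
  motion=[
    [0,11,0,0,0,0,60],
    [-1,22,1,0,0,0,60],
    [-1,33,2,0,0,0,60],
    [-1,44,3,0,0,0,60],
    [-2,52,5,0,0,0,60],
  ],
)

```text
t: 47.38
ee_pos: [675.3, 22.2, 25.6]
orientation: [3.141, 0.049, -0.0]
ft_force: [0.8, -5.6, -1.8]
width: 59.8
```

>>> move_arm(
  motion=[
    [0,11,3,0,0,0,60],
    [-1,22,6,0,0,0,60],
    [-1,33,9,0,0,0,60],
    [-1,44,12,0,0,0,60],
    [-2,52,14,0,0,0,60],
  ],
)

```text
t: 47.8
ee_pos: [674.5, 73.3, 41.3]
orientation: [3.14, 0.051, 0.004]
ft_force: [1.2, -12.8, 7.6]
width: 59.7
```

```bash
python3 tt.py
```

```text
47.8 [674.52  73.33  41.33] jaw 1.8478643669543546 w 59.72697839798478 [  1.19 -12.77   7.57]
casing 0.6 [637.95 220.76]
[186.9, 171.2, 20.1, 49.5] [688.66 259.91] [688.87 207.44]
```

>>> move_arm(
  motion=[
    [0,10,1,0,0,0,60],
    [-1,20,2,0,0,0,60],
    [-1,30,3,0,0,0,60],
    [-2,40,4,0,0,0,60],
    [-2,50,5,0,0,0,60],
  ],
)

```text
t: 48.47
ee_pos: [670.9, 124.4, 44.5]
orientation: [3.141, 0.049, -0.001]
ft_force: [0.8, -2.9, -2.3]
width: 59.7
```

```bash
python3 tt.py
```

```text
48.4667 [670.92 124.39  44.47] jaw 1.7945095164870934 w 59.655374819721466 [ 0.79 -2.93 -2.28]
casing 0.49 [631.42 268.97]
[453.1, 222.2, 23.7, 53.2] [ 557.54 -420.45] [ 557.82 -480.67]
[163.2, 167.9, 8.3, 30.9] [697.35 306.86] [697.44 285.15]
```

>>> move_arm(
  motion=[
    [0,6,0,0,0,0,60],
    [0,12,0,0,0,0,60],
    [0,18,0,0,0,0,60],
    [-1,24,0,0,0,0,60],
    [-1,30,0,0,0,0,60],
  ],
)

```text
t: 49.13
ee_pos: [670.1, 153.7, 44.4]
orientation: [3.141, 0.049, -0.001]
ft_force: [0.7, -2.2, -1.6]
width: 60.0
```

>>> move_arm(
  motion=[
    [0,3,0,0,0,0,60],
    [0,6,0,0,0,0,60],
    [0,8,0,0,0,0,60],
  ],
)

```text
t: 49.38
ee_pos: [670.3, 161.6, 44.6]
orientation: [3.141, 0.049, -0.0]
ft_force: [0.4, -3.4, -2.1]
width: 59.7
```

```bash
python3 tt.py
python3 - <<'E'
from h import *
s=get_image("side")
for l,z in(("casing",25),("tote",20)):
    for m in mark_of(s,l)[:2]:
      r,c=m["location"];print(l,round(m["p"],2),at(s,c,r,z)[:2])
E
```

```text
49.3833 [670.31 161.64  44.61] jaw 1.8026721568535926 w 59.72855599870013 [ 0.39 -3.44 -2.09]
casing 0.84 [643.7657137  303.20137379]
tote 0.64 [683.16606369 237.91419055]
```

>>> move_arm(
  motion=[
    [0,3,0,0,0,0,60],
    [0,6,0,0,0,0,60],
    [0,8,0,0,0,0,60],
    [0,8,0,0,0,0,60],
  ],
)

```text
t: 50.12
ee_pos: [670.3, 168.7, 44.9]
orientation: [3.14, 0.049, -0.0]
ft_force: [-0.7, -4.1, 1.9]
width: 60.1
```

>>> move_arm(
  motion=[
    [0,-15,5,0,0,0,60],
    [0,-35,35,0,0,0,60],
    [0,-60,70,0,0,0,60],
    [0,-90,100,0,0,0,60],
    [0,-120,130,0,0,0,60],
  ],
)

```text
t: 50.53
ee_pos: [670.2, 49.8, 174.4]
orientation: [-3.141, -0.05, -0.001]
ft_force: [0.9, 0.4, 0.1]
width: 59.8
```

>>> move_arm(
  motion=[
    [-10,-40,0,0,0,0,60],
    [-20,-80,0,0,0,0,60],
    [-30,-120,0,0,0,0,60],
    [-40,-160,0,0,0,0,60],
    [-50,-195,0,0,0,0,60],
  ],
)

```text
t: 50.95
ee_pos: [619.4, -146.7, 173.3]
orientation: [3.141, 0.047, 0.002]
ft_force: [1.0, -0.3, 0.0]
width: 60.2
```

```bash
python3 tt.py
python3 - <<'E'
from st import *
s=get_image("side");t=get_image("top");gold(t,35)
for l,z in(("casing",25),("tote",20),("brush",12),("ramp",0),("deck",20)):
  for im in(t,s):
    for m in mark_of(im,l)[:1]:
      r,c=m["location"];print(l,round(m["p"],2),at(im,c,r,z)[:2])
a=cv2.resize(t["color"][140:225,130:230],None,fx=6,fy=6,interpolation=2)
b=cv2.resize(s["color"][165:290,150:260],None,fx=4.08,fy=4.08,interpolation=2)[:510]
cv2.imwrite("pics/f1.png",cv2.resize(np.hstack([a,b]),(800,390))[...,::-1])
# gradient profile along tote y-direction through the rear wall, between rails
rows=slice(165,200)
g=cv2.cvtColor(t["color"],cv2.COLOR_RGB2GRAY)[rows].mean(0)
print(np.round(g[140:235]).astype(int))
print("y(z70) per col",[round(at(t,c,182,70)[1],1) for c in(150,160,205,210,215)])
for r in (1,1.5): pass
print("expect rear rim y for origin ramp 90: 165+10")
E
```

```text
50.95 [ 619.43 -146.66  173.29] jaw 1.7299597456751363 w 60.24520933216189 [ 0.97 -0.3   0.03]
gold [171 165  31  18 291] [187.34 174.14] [690.02 240.29]
gold [176 191  23   9 127] [186.   195.44] [631.53 241.42]
gold [552 276   8   8  17] [555.59 279.35] [ 415.73 -718.16]
casing 0.97 [636.16 315.29]
[156.8, 191.3, 25.3, 19.6] [634.71 342.15] [634.99 276.61]
tote 0.79 [670.44 268.73]
[176.0, 180.8, 69.0, 60.5] [662.57 350.69] [663.33 171.25]
gold [171 165  31  18 299] [187.26 174.09] [684.92 235.89]
gold [176 191  23   9 125] [186.38 195.41] [627.46 235.77]
casing 0.76 [628.72 308.39]
casing 0.8 [638.86 310.16]
tote 0.82 [671.95 261.81]
tote 0.65 [676.57 247.27]
brush 0.77 [ 492.35 -360.22]
ramp 0.66 [665.3  167.16]
ramp 0.97 [672.37 165.22]
[123 105 102 102  94  83  75  69  68  69  69  74  82  90  93 100 109 110
  99  84  77  79  79  80  84  93  98  90  65  51  54  65  83  97 105 107
 108 108 107 110 106 102 106 112 114 116 113 108 111 115 117 116 114 112
 111 107 107 107 105 104 107 109 106 107 111 104  87  64  56  62  73  90
 109 129 145 151 153 156 161 163 163 162 161 163 162 162 162 162 162 161
 162 162 162 161 161]
y(z70) per col [np.float64(322.0), np.float64(296.4), np.float64(181.7), np.float64(168.9), np.float64(156.2)]
expect rear rim y for origin ramp 90: 165+10
```

My picture quota is used up, so the last check is numeric. The top-camera profile shows a dark rear wall and gap from col ~206 to ~212 between the rim and the lip edge. That is what a tote flat on the deck with its origin about 90 mm past the lip should show; a perched tote would leave only ~2 columns. Contact geometry gives 91.7 mm, which agrees. The arm is clear, so I'll hand in.

Run:
```python
from h import *
t=get_image("top");s=get_image("side")
print("lip edge col",proj(t,(668,165,32)),"rim if flat",proj(t,(668,176,70)),"rim if perched",proj(t,(668,165,82)))
for im,l in((s,"brush"),(t,"casing"),(s,"casing")): print(l,recognise(im,l)[:1])
for l in("foot","spacer"): 
    for m in mark_of(t,l)[:1]: r,c=m["location"];print(l,at(t,c,r,0)[:2])
close_job()
```

```text
lip edge col [214.05931297 180.71378959] rim if flat [207.39515434 177.13728337] rim if perched [210.923005   175.97913017]
brush [{'bbox': [343.8, 158.3, 7.2, 30.8], 'p': 0.65}]
casing [{'bbox': [155.3, 190.4, 23.7, 21.8], 'p': 0.76}]
casing [{'bbox': [200.6, 250.0, 21.9, 28.2], 'p': 0.75}]
foot [793.27898797  32.37842606]
the job is handed in; nothing more can be done
```

The full sequence was carried out and the job is handed in, about 51 s into the 208 s allowed. My last checks were numeric only, because I had used up the picture limit before the final state.

**What I did**
- **Brush:** I stroked the casing to its floor and up to its mouth twice, then put the brush back in its stand. My first grip caught only the tip of the handle, so I set the brush back down and gripped it lower before starting. The second downstroke touched the floor with a brief 45 N.
- **Loading:** I put the three gold claws in the rear compartment and stood the casing in the near front pocket. No fourth claw showed in either camera, and I left the blue look-alikes alone.
- **Push:** I pushed the tote up the ramp and past the lip at about 3–13 N.

**Last checks**
- **Tote:** It measured about 92 mm past the lip from where the fingers touched it, and about 95 mm from the casing position; both are inside 77–104 mm. The top camera's brightness profile matched a tote lying flat on the deck rather than perched on the lip.
- **Claws and casing:** All three claws read inside the tote. The casing reads in its pocket with the outline I would expect if it is upright; I did not measure its tilt.
- **Brush:** It stands upright in the stand.

**Disagreed or not confirmed**
- The network's own tote marks scattered by up to 15 mm, so I relied on the contact and rim geometry instead.
- In the last check the rubber foot read about 15 mm from its first reading (808,30). Nothing of mine went near it and the network readings vary by that much, so I take it as noise, though I did not confirm that.
- The last check did not find the walnut spacer, and I did not re-check the tension rod.

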